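Locate the carrier tray on the measuring stage and load the reference samples

ROBOT

A 7-joint arm with a two-finger parallel gripper is mounted at the origin on the work surface. World frame = base frame: x ahead of the robot, y to its left, z up, the work surface at z = 0. Lengths are in m, angles in rad, forces in N, time in s.
With the tool pointing down it reaches from about 0.4 to 0.875 m from the base axis. Payload 19.3 kg.
Tool frame: the origin (TCP) lies on the centre line of the jaws, within the pads' length; the fingertips stand 14 mm ahead of it and the grasp point (between the pads) lies 5 mm behind it; z points along the fingers, y is the direction in which the jaws open and shut (so a half turn about z gives the same grasp; the last joint's range is limited). The gripper opens to 85 mm and grips with 20 to 120 N. Pads are 22 mm wide; open, the fingers measure 114 mm over their backs; the gripper's body (76 mm by 85 mm) begins 54 mm behind the grasp point. The pads swing forward as they close: fully open they stand 13 mm farther back than shut.
Start: joints at [-1.192, 0.521, -0.036, 1.599, 0.021, 1.021, -0.113], TCP at [0.271, 0.563, 0.245] pointing down, gripper open.
Joint ranges: [-2.91, 2.91], [-0.3, 2.13], [-1.5, 1.42], [0.17, 2.43], [-1.26, 4.41], [0.16, 1.93], [-2.52, 2.52]. Speed limits (rad/s): [1.89, 1.89, 2.39, 2.39, 3.01, 3.01, 3.01].

INTERFACE

Orientations are given as a rotation vector (axis times angle).
In Python, from cell import bot, eyes, ticket gives the robot as it stands.
- The arm moves only by the tool step_arm, never from a script. Its arguments are lists of equal length, an entry for each row: "xyz": the shift along the tool's x, y, z in mm, a list of three; "turn": the turn, a rotation vector about the tool's x, y, z in degrees, a list of three; "claw": the closure in counts, from 0 (fully open) to 255 (shut). A call has 1 to 10 rows; each row is the pose to reach, as a shift and turn from the pose measured when the call began, along the tool's axes at that moment; what a row does not reach only later rows make up. A row lasts 1/12 s, in which the tool goes at most 41.7 mm and 7.16 degrees, less where a joint would pass 70% of its speed; a pose out of reach is approached as far as the arm can. A call with a gripper value outside its range is refused whole. The fingers move at their own pace and stop on an object; "squeeze" is the grip in N (left out, the last holds). Time passes only in rows, so rows that repeat a pose let the fingers close. It gives the time, the measured TCP pose, the force and the opening at its end, in the units of the state.
- bot.get_obs(): the state, without advancing time (a new reading comes with each control period).
- eyes.capture(name): name is "scene" or "top" or "wrist"; returns a dict with "image" (384x512x3 uint8, blue, green, red), "z_map" (384x512 float32, m along the optical axis (not along the pixel's ray), 0 where there is no reading), "vertical_fov" (degrees; the focal length in pixels is half the picture's height over the tangent of half this angle, whatever the lens; pixels are square), "cx", "cy" (the principal point, pixels), "rvec" (rotation vector, rad) and "tvec" (3), from world to camera coordinates, as OpenCV has them; the wrist camera has in their place "tool_from_camera" (4x4, takes a point from camera to tool coordinates, whose origin is the TCP and whose axes are the flange's). Camera axes: x right, y down, z forward; pixel columns grow to the right and rows downward; lengths in m; the calibration is good to about 2 mm. The wrist camera is an equidistant fisheye: a pixel r from the principal point sees the ray r / f radians off the axis. A picture is of the moment at which its call begins: read the wrist's pose just before it.
- ticket.sign_off(): hands the job in, once; it reports no verdict.
The state is a dict: "t": time; "joint_pos": joint angles; "dq": joint speeds; "joint_efforts": joint torques, N m; "position": TCP position; "tcp_rot": TCP orientation; "force": force on the tool from outside, world axes, zero at the start; "torque": the same for the moment, N m; "grip_width": finger opening in m.
Only numpy, scipy, OpenCV 4.12 (cv2) and the standard library are available. Lean on these libraries where they do the work, as an engineer would, in place of code of your own. Each camera call takes 0.05 s, during which the arm holds its last target.

TASK

First push the aluminium carrier tray fully home on the measuring stage, flush against both dowels and the end stop. Then load every metal sample lying on the bench into it, flat on the floor of its well: the round ones in the well next to the end stop, the square ones in the other well. With the tray still fully home and everything loaded, press the start button all the way down, and leave the other things on the bench where they are.

Things in the scene. Friction and masses are not known exactly. Their poses are not given: they have to be found in the camera images.
- home (a point): Home point on the measuring stage, a fixed dark steel slab 6 mm thick. On the slab's top face (6 mm over the bench), exactly under the tray's centre when the tray is fully home. x axis points to the two dowels, y axis to the end stop, z up; it is turned up to 12 degrees differently at each start. The slab spans x -123.5 to +88.5 mm, y -144.5 to +109.5 mm from here.
- dowel_a (a point): Top centre of one dowel: fixed upright steel pin, 10 mm diameter, 24 mm high above the slab; its axis is at x = +70 mm, y = -40 mm from home.
- dowel_b (a point): Top centre of the other, equal dowel; its axis is at x = +70 mm, y = +40 mm from home. The tray's +x outer wall must touch both dowels.
- stop_face (a point): Centre of the near face of the end stop, a fixed steel block 36 (x) by 18 (y) mm, 22 mm high above the slab; the face is at y = +87.5 mm, x = 0 from home. The tray's +y outer wall must touch it.
- tray_center (a point): Centre, half-way up, of the loose aluminium tray; it starts on the slab 25 to 55 mm short in x and 20 to 42 mm short in y, up to 10 degrees askew. Outside 130 (x) by 175 (y) by 16 mm high; walls 5 mm, floor 4 mm thick; 0.36 to 0.6 kg; slides at about 3 to 7 N pushed on its outer walls. A 5 mm divider at y = 0 makes two wells. When home its axes are parallel to home's and its centre is 8 mm above it.
- well_round (a point): Centre of the floor of the tray's well next to the end stop (+y half), for round samples: 120 (x) by 80 (y) mm inside, 12 mm deep. Axes as the tray's.
- well_square (a point): Centre of the floor of the tray's other well (-y half, away from the end stop), for square samples: 120 (x) by 80 (y) mm inside, 12 mm deep. Axes as the tray's.
- start (a joint): Travel of the start button in m: 0 up, 0.006 fully pressed (about 5 N; springs back).
- start_top (a point): Centre of the top of the start button: a round black cap 30 mm across on a small white housing, pressed straight down, on the bench to the right of the stage.
- disc0_center (a point): Centre (half-way up) of a round reference sample: plain brass disc, 32 mm diameter, 22 mm high, 0.15 kg, lying flat on the bench beside the stage, z axis up. None if absent.
- disc1_center (a point): Centre (half-way up) of a round reference sample: plain brass disc, 32 mm diameter, 22 mm high, 0.15 kg, lying flat on the bench beside the stage, z axis up. None if absent.
- disc2_center (a point): Centre (half-way up) of a round reference sample: plain brass disc, 32 mm diameter, 22 mm high, 0.15 kg, lying flat on the bench beside the stage, z axis up. None if absent.
- block0_center (a point): Centre (half-way up) of a square reference sample: plain steel block, 28 x 28 mm, 22 mm high, 0.135 kg, lying flat on the bench beside the stage; x and y axes square to its sides, z axis up. None if absent.
- block1_center (a point): Centre (half-way up) of a square reference sample: plain steel block, 28 x 28 mm, 22 mm high, 0.135 kg, lying flat on the bench beside the stage; x and y axes square to its sides, z axis up. None if absent.
- block2_center (a point): Centre (half-way up) of a square reference sample: plain steel block, 28 x 28 mm, 22 mm high, 0.135 kg, lying flat on the bench beside the stage; x and y axes square to its sides, z axis up. None if absent.
- film_roll: Bystander, not part of the job: a whitish grey plastic film roll, ring 56 mm across and 22 mm high; origin at the centre of its underside.
- jar: Bystander, not part of the job: a small white-capped sample jar, 44 mm across and 55 mm high; origin at the centre of its underside.
- holder: Bystander, not part of the job: a whitish square plastic chip holder, 36 mm square with corner posts 14 mm high; origin at the centre of its underside.
- tweezers: Bystander, not part of the job: steel tweezers, 110 mm long, lying flat; origin at the centre of its underside.

How it is judged:
On the way, in this order (a step that is already met when the one before it is completed fails the run):
1. the tray is fully home against both dowels and the end stop (x of tray_center in the frame of home between -0.0025 and 0.0025 m and y of tray_center in the frame of home between -0.0025 and 0.0025 m and z of tray_center in the frame of home between 0.004 and 0.011 m and angle between the x axis of tray_center and the x axis of home, either way round below 0.025 rad), for 0.2 s.
2. every sample lies in its well, with the tray still home (all of step 1 and x of disc0_center in the frame of tray_center between -0.055 and 0.055 m and y of disc0_center in the frame of tray_center between 0.01 and 0.08 m and z of each of disc0_center, disc1_center, disc2_center, block0_center, block1_center, block2_center in the frame of tray_center below 0.0115 m and x of disc1_center in the frame of tray_center between -0.055 and 0.055 m and y of disc1_center in the frame of tray_center between 0.01 and 0.08 m and x of disc2_center in the frame of tray_center between -0.055 and 0.055 m and y of disc2_center in the frame of tray_center between 0.01 and 0.08 m and x of block0_center in the frame of tray_center between -0.055 and 0.055 m and y of block0_center in the frame of tray_center between -0.08 and -0.01 m and x of block1_center in the frame of tray_center between -0.055 and 0.055 m and y of block1_center in the frame of tray_center between -0.08 and -0.01 m and x of block2_center in the frame of tray_center between -0.055 and 0.055 m and y of block2_center in the frame of tray_center between -0.08 and -0.01 m), for 0.5 s.
3. the start button is pressed, with the tray home and the samples in their wells (all of step 2 and value of joint start above 0.0045 m).
At the end, for the whole second after the job is handed in: The tray is home on the stage (within 2.5 mm along both axes and 0.025 rad of flush), every round sample lies on the floor of the well next to the end stop and every square sample on the floor of the other well for the whole second, the button released (all of step 2 and value of joint start below 0.002 m); the robot touches nothing.
It fails at once if the film roll is shoved aside by more than 40 mm (distance of film_roll from where it was at the start of the episode above 0.04 m).
It fails at once if the jar is shoved aside by more than 40 mm (distance of jar from where it was at the start of the episode above 0.04 m).
It fails at once if the holder is shoved aside by more than 40 mm (distance of holder from where it was at the start of the episode above 0.04 m).
It fails at once if the tweezers is shoved aside by more than 40 mm (distance of tweezers from where it was at the start of the episode above 0.04 m).
Of disc0, block0, disc1, block1, disc2, block2 only 4 to 6 are there at a start; the rules pass over those that are not, and their reading is None.
At some moment in a run one of disc0, block0, disc1, block1, disc2, block2 may be knocked a few centimetres aside while the robot is not near it.
Once in a run the grip may slacken for a moment while it holds something.
It also fails if it takes over 210 s, if anything falls off the work surface, if the arm or the gripper's body presses on something with over 40 N, if the wrist force passes 120 N, or if a joint passes its speed limit or range.

## Working session

There is one attempt and no reset: what is moved stays moved. The work goes in short steps, Python scripts to look and compute and a tool call to move; the robot and the scene stay as the last step left them, time stands still between calls to the robot, and variables do not carry over. Pictures are saved under pics/ and viewed, and the job is handed in when it is done.

Besides the shell and the picture viewer there is one more tool, called after "Emit:" as name(argument=value, ...) on one line, values as JSON. step_arm: Moves the arm, as the interface text tells. Its arguments: {"type":"object","properties":{"xyz":{"type":"array","items":{"type":"array","items":{"type":"number"}}},"turn":{"type":"array","items":{"type":"array","items":{"type":"number"}}},"claw":{"type":"array","items":{"type":"number"}},"squeeze":{"type":"number"}},"required":["xyz","turn","claw"]}

```bash
ls; mkdir -p pics; cat > h.py <<'E'
import numpy as np, cv2
from scipy.spatial.transform import Rotation as R
from cell import bot, eyes, ticket
def f_of(c): return 192/np.tan(np.radians(c['vertical_fov'])/2)
def w2c(c): return R.from_rotvec(np.ravel(c['rvec'])).as_matrix(), np.ravel(c['tvec'])
def ray(c,u,v,z):
    M,t=w2c(c); f=f_of(c)
    d=M.T@np.array([(u-c['cx'])/f,(v-c['cy'])/f,1]); o=-M.T@t
    return o+d*(z-o[2])/d[2]
def proj(c,p):
    M,t=w2c(c); q=M@np.asarray(p)+t; return f_of(c)*q[:2]/q[2]+[c['cx'],c['cy']]
def cloud(c):
    M,t=w2c(c); f=f_of(c); z=c['z_map']
    v,u=np.mgrid[:384,:512]
    P=np.stack([(u-c['cx'])/f*z,(v-c['cy'])/f*z,z],-1)
    return (P-t)@M
def obs():
    o=bot.get_obs(); print('t',round(o['t'],2),'pos',np.round(o['position'],4),'rot',np.round(o['tcp_rot'],3),'F',np.round(o['force'],1),'w',round(o['grip_width'],4)); return o
E
python3 - <<'E'
from h import *
o=obs(); print(R.from_rotvec(o['tcp_rot']).as_matrix().round(3))
for n in ['scene','top','wrist']:
    c=eyes.capture(n); print(n,c['vertical_fov'],c['cx'],c['cy'],{k:np.round(np.ravel(c[k]),3) for k in ('rvec','tvec','tool_from_camera') if k in c})
    cv2.imwrite(f'pics/{n}0.png',c['image'])
E
```

```text
pics
t 0.0 pos [0.271  0.5628 0.2447] rot [-6.990e-01 -3.063e+00  2.000e-03] F [-0.1  1.4  0.9] w 0.0855
[[-0.901  0.434 -0.   ]
 [ 0.434  0.901 -0.001]
 [-0.    -0.001 -1.   ]]
scene 54.30297898131842 256.9964142159191 192.5523760721568 {'rvec': array([ 2.398,  0.784, -0.269]), 'tvec': array([-0.446, -0.226,  1.331])}
top 57.20705185882278 260.5949214794821 194.46090889946225 {'rvec': array([ 2.117, -2.159,  0.181]), 'tvec': array([0.02 , 0.552, 0.906])}
wrist 65.70646984690485 254.53740896202694 188.85610298339964 {'tool_from_camera': array([ 0.001, -0.947, -0.32 ,  0.081,  1.   ,  0.002, -0.001,  0.001,
        0.001, -0.32 ,  0.947, -0.13 ,  0.   ,  0.   ,  0.   ,  1.   ])}
```

View pics/top0.png

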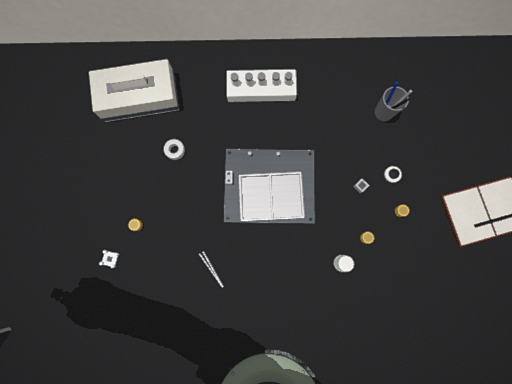

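View pics/scene0.png

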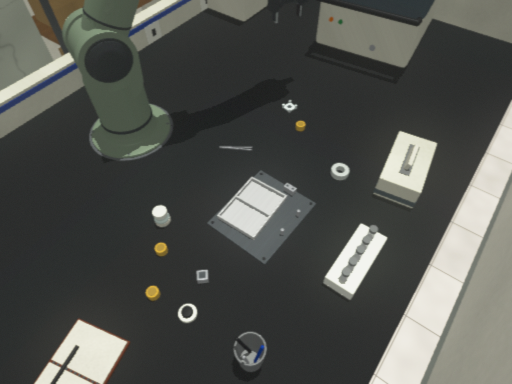

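View pics/wrist0.png

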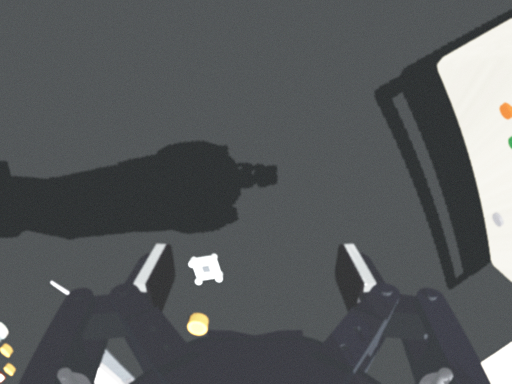

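Top view: the stage spans about u 225-314, v 150-222. The dowels are at (250,153) and (278,153), the end stop at (229,177) and the tray around (272,196). Discs are at (135,225), (368,238) and (402,211), a block at (362,186) and the button at (393,174). Next I check the details and look for hidden blocks.

```bash
python3 - <<'E'
from h import *
c=eyes.capture('top'); W=cloud(c)
im=c['image']
cv2.imwrite('pics/topA.png',cv2.resize(im[130:290,80:430],None,fx=2.28,fy=2.28,interpolation=cv2.INTER_CUBIC))
g=np.clip(im.astype(float)*3,0,255).astype(np.uint8)
cv2.imwrite('pics/topB.png',cv2.resize(g[40:384],None,fx=1.5,fy=1.5))
H=W[...,2]; m=((H>0.013)&(H<0.2)&(c['z_map']>0)).astype(np.uint8)
n,l,s,ce=cv2.connectedComponentsWithStats(m)
for i in range(1,n):
    if s[i,4]>8:
        k=l==i; print(s[i],ce[i].round(1),'hmed',np.median(H[k]).round(4),'hmax',H[k].max().round(3),W[k][:,:2].mean(0).round(3))
print('bench',np.median(H[250:260,150:190]), 'slab',np.median(H[155:165,255:270]))
E
```

```text
[  89   59   90   62 4238] [133.   89.8] hmed 0.0786 hmax 0.108 [0.847 0.354]
[ 227   70   70   31 2021] [261.   84.5] hmed 0.0391 hmax 0.083 [0.87  0.001]
[376  82  36  38 770] [392.  101.9] hmed 0.0735 hmax 0.144 [ 0.799 -0.357]
[164 139  20  20 240] [173.4 148.7] hmed 0.0206 hmax 0.025 [0.693 0.253]
[248 151   4   6  15] [249.1 153.5] hmed 0.0277 hmax 0.031 [0.673 0.039]
[276 152   4   5  15] [277.4 153.9] hmed 0.027 hmax 0.032 [ 0.67  -0.041]
[388 169  13  10  90] [393.6 173.4] hmed 0.02 hmax 0.024 [ 0.609 -0.366]
[225 171   8  14  89] [228.5 177.4] hmed 0.0264 hmax 0.03 [0.605 0.097]
[239 172  65  49 527] [271.3 195.4] hmed 0.0203 hmax 0.026 [ 0.554 -0.021]
[355 179  14  14 104] [361.2 185.2] hmed 0.0207 hmax 0.028 [ 0.577 -0.273]
[397 205  12  11 109] [402.4 210.1] hmed 0.0204 hmax 0.025 [ 0.505 -0.381]
[474 214  38  15 162] [492.9 220.3] hmed 0.0192 hmax 0.025 [ 0.472 -0.629]
[129 219  12  12 113] [134.4 224.5] hmed 0.0211 hmax 0.025 [0.48  0.355]
[362 232  12  12 115] [367.4 237.3] hmed 0.0205 hmax 0.025 [ 0.433 -0.28 ]
[334 255  20  17 258] [343.2 263.2] hmed 0.0524 hmax 0.058 [ 0.366 -0.204]
[238 365  62  19 648] [268.5 377.1] hmed 0.0202 hmax 0.072 [ 0.085 -0.002]
bench -0.001296001588920169 slab 0.004878553523055967
```

View pics/topA.png

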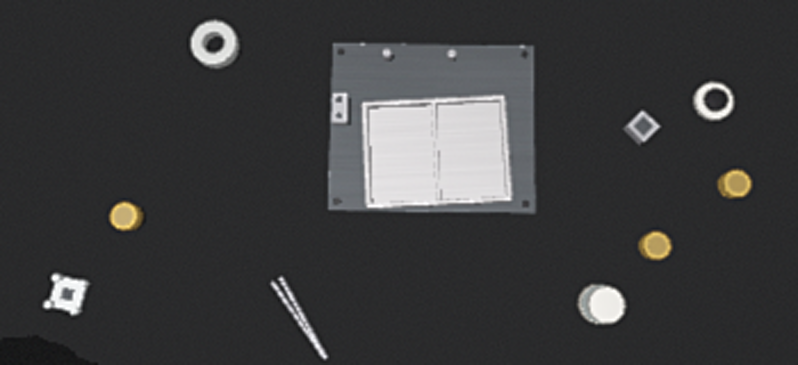

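View pics/topB.png

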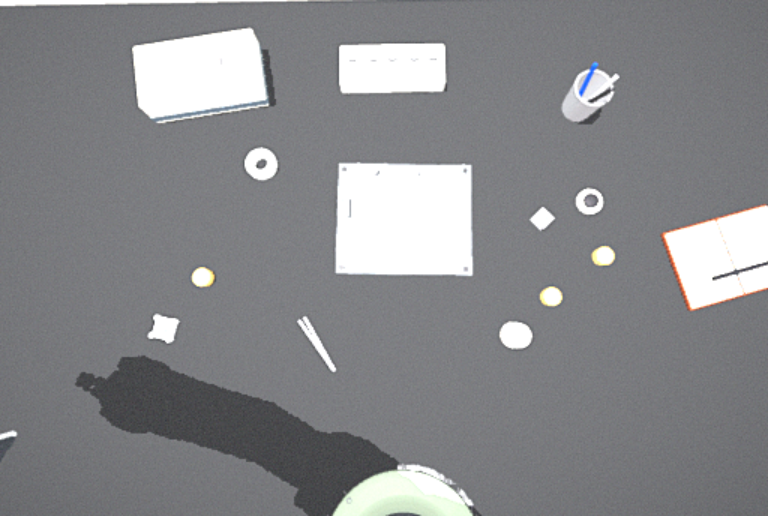

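```bash
cat > meas.py <<'E'
from h import *
def slabhome(c):
    im=c['image']; g=cv2.cvtColor(im,cv2.COLOR_BGR2GRAY)
    m=np.zeros_like(g); m[135:240,200:340]=(g[135:240,200:340]>62)*255
    m=cv2.morphologyEx(m,cv2.MORPH_OPEN,np.ones((5,5)))
    cs,_=cv2.findContours(m,cv2.RETR_EXTERNAL,cv2.CHAIN_APPROX_NONE)
    k=max(cs,key=cv2.contourArea)
    # contour px -> world plane 6mm -> min rect
    P=np.array([ray(c,u,v,0.006)[:2] for u,v in k[:,0]])
    r=cv2.minAreaRect((P*1000).astype(np.float32)); return r,cv2.boxPoints(r)
def tray(c):
    im=c['image']; g=cv2.cvtColor(im,cv2.COLOR_BGR2GRAY)
    m=np.zeros_like(g); m[140:235,234:314]=(g[140:235,234:314]>150)*255
    m=cv2.morphologyEx(m,cv2.MORPH_OPEN,np.ones((3,3)))
    cs,_=cv2.findContours(m,cv2.RETR_EXTERNAL,cv2.CHAIN_APPROX_NONE)
    k=max(cs,key=cv2.contourArea)
    P=np.array([ray(c,u,v,0.022)[:2] for u,v in k[:,0]])
    r=cv2.minAreaRect((P*1000).astype(np.float32)); return r,cv2.boxPoints(r)
E
python3 - <<'E'
from meas import *
c=eyes.capture('top'); im=c['image']
print('slab',slabhome(c)); print('tray',tray(c))
for u,v in [(250.0,153),(278.3,153.3)]: print('dowel',ray(c,u,v,.03))
hsv=cv2.cvtColor(im,cv2.COLOR_BGR2HSV)
W=cloud(c)
for name,box,lo,hi in [('d',(120,210,150,240),None,None),('d',(355,225,380,250),0,0),('d',(390,200,416,222),0,0),('b',(350,175,373,197),0,0),('btn',(380,160,406,187),0,0)]:
    x0,y0,x1,y1=box; h=W[y0:y1,x0:x1,2]; k=(h>0.017)&(h<.03)
    v,u=np.nonzero(k); u=u+x0; v=v+y0
    p=ray(c,u.mean(),v.mean(),.022); print(name,u.mean().round(1),v.mean().round(1),k.sum(),p.round(4))
    P=np.array([ray(c,a,b,.022)[:2] for a,b in zip(u,v)])*1000
    r=cv2.minAreaRect(P.astype(np.float32)); print(np.round(r[0],1),np.round(r[1],1),r[2])
cv2.imwrite('pics/topblk.png',cv2.resize(im[160:220,345:420],None,fx=8,fy=8,interpolation=cv2.INTER_NEAREST))
cv2.imwrite('pics/topstg.png',cv2.resize(im[140:235,215:325],None,fx=6,fy=6,interpolation=cv2.INTER_NEAREST))
E
```

```text
slab (((585.0863037109375, -15.985946655273438), (253.70127868652344, 211.68861389160156), 88.07624053955078), array([[ 475.0433  , -139.21194 ],
       [ 686.6127  , -146.31824 ],
       [ 695.1293  ,  107.24005 ],
       [ 483.55994 ,  114.346344]], dtype=float32))
tray (((548.2213745117188, -19.599502563476562), (122.55149841308594, 176.53030395507812), 1.7408860921859741), array([[ 484.29245 ,   66.76338 ],
       [ 489.65536 , -109.68544 ],
       [ 612.15027 , -105.96239 ],
       [ 606.78735 ,   70.486435]], dtype=float32))
dowel [0.67298266 0.0359519  0.03      ]
dowel [ 0.67059809 -0.04326878  0.03      ]
d 134.1 224.3 107 [0.4802 0.3551 0.022 ]
[480.5 354.8] [29.8 30. ] 45.58026123046875
d 367.6 237.2 110 [ 0.4328 -0.2796  0.022 ]
[ 432.6 -280.1] [29.9 29.5] 42.37636947631836
d 402.6 210.0 103 [ 0.505  -0.3812  0.022 ]
[ 505.2 -380.9] [30.8 27.7] 88.8757095336914
b 361.4 185.0 98 [ 0.5772 -0.2726  0.022 ]
[ 576.8 -272.1] [25.3 28.5] 42.947628021240234
btn 393.8 173.1 80 [ 0.6093 -0.3654  0.022 ]
[ 608.3 -365.9] [28.4 25.8] 88.89640045166016
```

View pics/topblk.png

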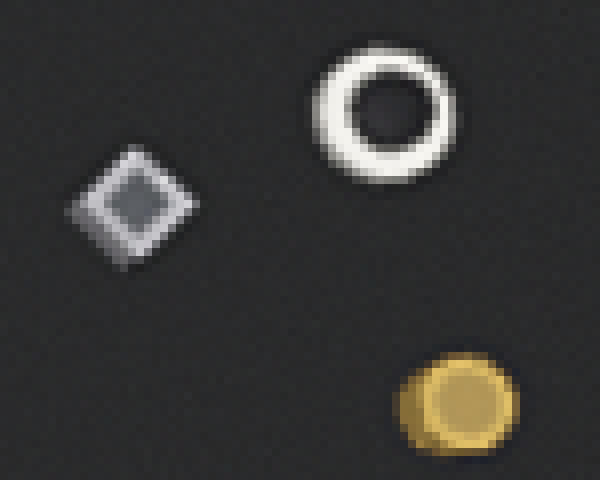

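View pics/topstg.png

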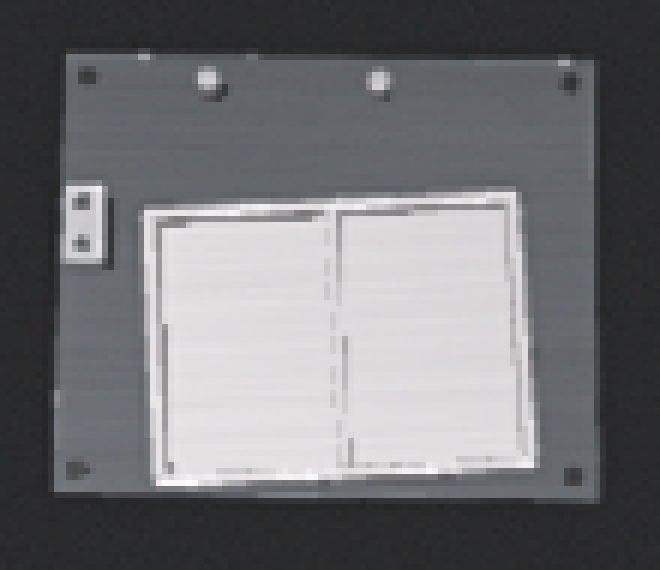

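The zoomed view gives clear tray corners at zoomed pixels (145,210), (518,192), (537,465) and (155,485). I cast these onto the tray's top plane.

```bash
python3 - <<'E'
from meas import *
c=eyes.capture('top')
P=[]
for u,v in [(143,207),(518,190),(539,468),(153,487)]:
    p=ray(c,u/6+215-.5,v/6+140-.5,.022); P.append(p[:2]*1000); print(P[-1].round(1))
P=np.array(P); print('ctr',P.mean(0)); 
for i in range(4):
    d=P[(i+1)%4]-P[i]; print(np.linalg.norm(d).round(1),np.degrees(np.arctan2(d[1],d[0])).round(2))
W=cloud(c); H=W[...,2]
# end stop
k=(H>0.02)&(H<.035); k[:, :222]=0;k[:,234:]=0;k[:165]=0;k[190:]=0
v,u=np.nonzero(k); print('stop',ray(c,u.mean(),v.mean(),.028))
E
```

```text
[615.2  69.6]
[ 620.  -105.4]
[ 489.8 -110. ]
[484.5  66.3]
ctr [552.37902495 -19.84438556]
175.1 -88.45
130.3 -177.99
176.4 91.7
130.8 1.45
stop [0.60536925 0.09700969 0.028     ]
```

```bash
cat >> h.py <<'E'
def plan(x,y,z,yaw):
    "world mm, tool-x angle deg -> tool shift mm and turn deg"
    o=obs(); M=R.from_rotvec(o['tcp_rot']); a=np.radians(yaw); c,s=np.cos(a),np.sin(a)
    T=np.array([[c,s,0],[s,-c,0],[0,0,-1]])
    d=M.inv().apply(np.array([x,y,z])-o['position']*1000)
    t=np.degrees((M.inv()*R.from_matrix(T)).as_rotvec())
    print('shift',d.round(1),'turn',t.round(2),'rows>=',np.linalg.norm(d)/41.7,np.linalg.norm(t)/7.16, 'j7',o['joint_pos'][6].round(2))
E
python3 -c "
from h import *
plan(450,-20,120,178.1)"
```

```text
t 0.3 pos [0.2712 0.563  0.2451] rot [-6.990e-01 -3.063e+00  1.000e-03] F [ 0.2 -0.   0.5] w 0.0855
shift [-414.1 -447.6  125.3] turn [-2.000e-02 -0.000e+00 -2.382e+01] rows>= 14.927768755604657 3.326579800553408 j7 -0.11
```

Emit:
step_arm(xyz=[[-414,-448,0],[-414,-448,0],[-414,-448,0],[-414,-448,0],[-414,-448,0],[-414,-448,0],[-414,-448,0],[-414,-448,0],[-414,-448,0],[-414,-448,0]], turn=[[0,0,-23.8],[0,0,-23.8],[0,0,-23.8],[0,0,-23.8],[0,0,-23.8],[0,0,-23.8],[0,0,-23.8],[0,0,-23.8],[0,0,-23.8],[0,0,-23.8]], claw=[0,0,0,0,0,0,0,0,0,0])

```text
t: 1.13
position: [0.3933, 0.1627, 0.2455]
tcp_rot: [0.052, 3.141, 0.0]
force: [1.6, 1.4, 0.4]
grip_width: 0.086
```

```bash
python3 -c "
from h import *
plan(445,-20,60,178.1)"
```

```text
t 1.13 pos [0.3933 0.1627 0.2455] rot [0.052 3.141 0.   ] F [1.6 1.4 0.4] w 0.086
shift [ -57.7 -180.9  185.6] turn [ 0.    0.02 -0.01] rows>= 6.366425637952368 0.003450612957324951 j7 1.0
```

Emit:
step_arm(xyz=[[-58,-181,0],[-58,-181,0],[-58,-181,100],[-58,-181,186],[-58,-181,186],[-58,-181,186],[-58,-181,186],[-58,-181,186]], turn=[[0,0,0],[0,0,0],[0,0,0],[0,0,0],[0,0,0],[0,0,0],[0,0,0],[0,0,0]], claw=[0,0,0,0,0,0,0,0])

```text
t: 1.8
position: [0.4435, -0.0227, 0.0551]
tcp_rot: [-0.056, -3.136, 0.002]
force: [-2.6, -0.7, -0.7]
grip_width: 0.0853
```

Emit:
step_arm(xyz=[[0,0,15],[0,0,30],[0,0,35],[0,0,38],[0,0,41],[0,0,41]], turn=[[0,0,0],[0,0,0],[0,0,0],[0,0,0],[0,0,0],[0,0,0]], claw=[0,0,0,0,0,0])

```text
t: 2.3
position: [0.4437, -0.0224, 0.0146]
tcp_rot: [-0.055, -3.137, 0.002]
force: [-0.3, -1.0, -0.1]
grip_width: 0.0855
```

```bash
python3 -c "
from h import *
obs();obs()
c=eyes.capture('wrist');cv2.imwrite('pics/w1.png',c['image'])
c=eyes.capture('scene');cv2.imwrite('pics/s1.png',cv2.resize(c['image'][60:260,140:340],None,fx=3,fy=3))
"
```

```text
t 2.3 pos [ 0.4437 -0.0224  0.0146] rot [-5.500e-02 -3.137e+00  2.000e-03] F [-0.3 -1.  -0.1] w 0.0855
t 2.3 pos [ 0.4437 -0.0224  0.0146] rot [-5.500e-02 -3.137e+00  2.000e-03] F [-0.3 -1.  -0.1] w 0.0855
```

View pics/w1.png

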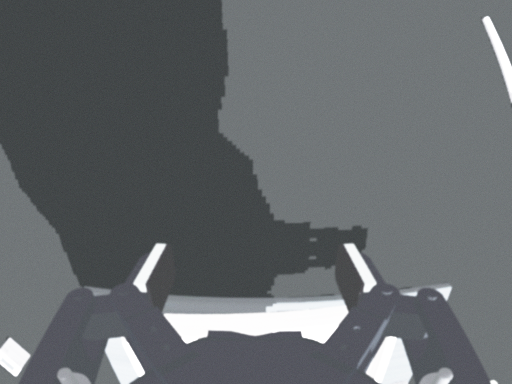

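View pics/s1.png

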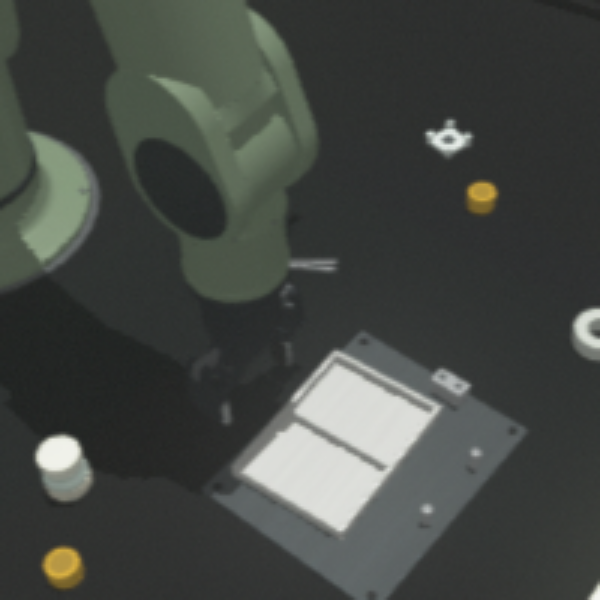

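At z = 14.6 mm the open tips touch nothing. The wrist view shows the tray's -x wall squarely ahead of both fingers (bright strip at v≈300). I lower a bit more and push in x with both open fingers.

Emit:
step_arm(xyz=[[0,0,4],[-10,0,4],[-20,0,4],[-28,0,4],[-34,0,4],[-40,0,4],[-46,0,4],[-52,0,4],[-58,0,4],[-58,0,4]], turn=[[0,0,0],[0,0,0],[0,0,0],[0,0,0],[0,0,0],[0,0,0],[0,0,0],[0,0,0],[0,0,0],[0,0,0]], claw=[0,0,0,0,0,0,0,0,0,0])

```text
t: 3.23
position: [0.5026, -0.0247, 0.0105]
tcp_rot: [-0.056, -3.137, 0.002]
force: [1.0, -0.6, -0.2]
grip_width: 0.0851
```

```bash
python3 -c "
from meas import *
o=obs();print(R.from_rotvec(o['tcp_rot']).as_matrix().round(3))
c=eyes.capture('wrist');cv2.imwrite('pics/w2.png',c['image'])
c=eyes.capture('top');cv2.imwrite('pics/t2.png',cv2.resize(c['image'][140:235,215:325],None,fx=6,fy=6,interpolation=0))
"
```

```text
t 3.23 pos [ 0.5026 -0.0247  0.0105] rot [-5.600e-02 -3.137e+00  2.000e-03] F [ 1.  -0.6 -0.2] w 0.0851
[[-0.999  0.036 -0.004]
 [ 0.036  0.999 -0.001]
 [ 0.004 -0.001 -1.   ]]
```

View pics/t2.png

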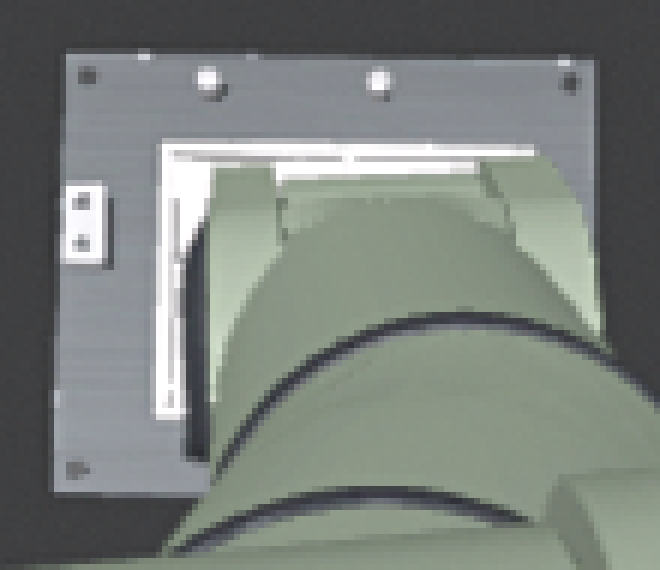

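The tray has aligned and moved along (its front edge is at zoomed v≈143). I continue gently.

Emit:
step_arm(xyz=[[-5,0,0],[-10,0,0],[-15,0,0],[-18,0,0],[-20,0,0],[-20,0,0]], turn=[[0,0,0],[0,0,0],[0,0,0],[0,0,0],[0,0,0],[0,0,0]], claw=[0,0,0,0,0,0])

```text
t: 3.83
position: [0.5218, -0.0255, 0.0104]
tcp_rot: [-0.056, -3.137, 0.002]
force: [-3.1, 0.5, 1.6]
grip_width: 0.0854
```

Emit:
step_arm(xyz=[[-1,0,0],[-2,0,0],[-2,0,0]], turn=[[0,0,0],[0,0,0],[0,0,0]], claw=[0,0,0])

```text
t: 4.08
position: [0.5232, -0.0255, 0.0103]
tcp_rot: [-0.056, -3.135, 0.002]
force: [-5.9, -0.6, 3.6]
grip_width: 0.0855
```

```bash
python3 -c "
from meas import *
obs()
c=eyes.capture('top');cv2.imwrite('pics/t3.png',cv2.resize(c['image'][140:235,215:325],None,fx=6,fy=6,interpolation=0))
"
```

```text
t 4.08 pos [ 0.5232 -0.0255  0.0103] rot [-5.600e-02 -3.135e+00  2.000e-03] F [-5.9 -0.6  3.6] w 0.0855
```

View pics/t3.png

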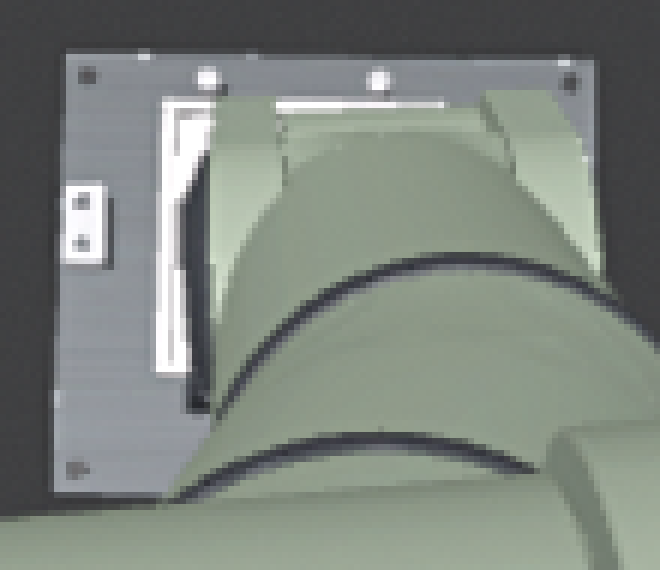

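Emit:
step_arm(xyz=[[-1,0,0],[-2,0,0],[-3,0,0],[-3,0,0]], turn=[[0,0,0],[0,0,0],[0,0,0],[0,0,0]], claw=[0,0,0,0])

```text
t: 4.47
position: [0.5255, -0.0257, 0.0103]
tcp_rot: [-0.056, -3.134, 0.002]
force: [-5.6, 0.1, 4.5]
grip_width: 0.0854
```

```bash
python3 -c "
from meas import *
obs()
c=eyes.capture('scene');cv2.imwrite('pics/s3.png',cv2.resize(c['image'][150:280,190:330],None,fx=5,fy=5,interpolation=2))
"
```

```text
t 4.47 pos [ 0.5255 -0.0257  0.0103] rot [-5.600e-02 -3.134e+00  2.000e-03] F [-5.6  0.1  4.5] w 0.0854
```

View pics/s3.png

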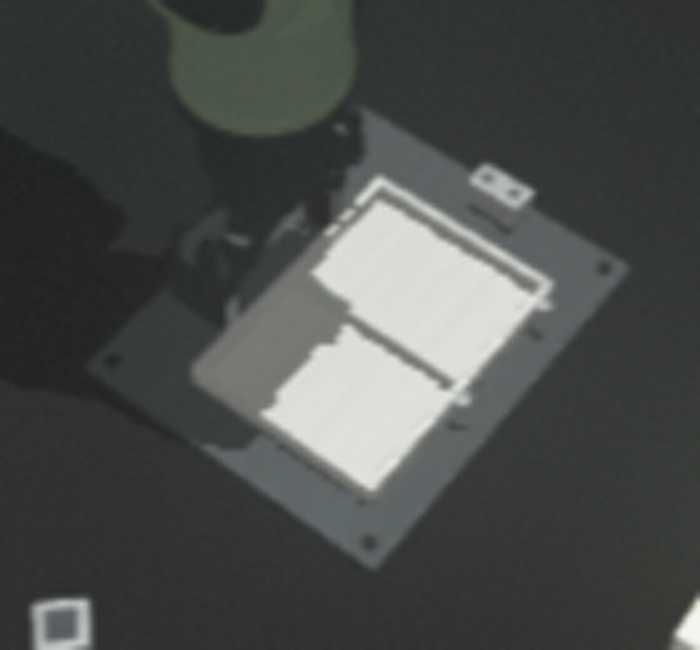

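The tray edge is close to both dowels. I keep going slowly until the force climbs.

Emit:
step_arm(xyz=[[-1,0,0],[-2,0,0],[-2,0,0]], turn=[[0,0,0],[0,0,0],[0,0,0]], claw=[0,0,0])

```text
t: 4.77
position: [0.5266, -0.0258, 0.0102]
tcp_rot: [-0.056, -3.132, 0.002]
force: [-8.0, -0.2, 5.5]
grip_width: 0.0853
```

Emit:
step_arm(xyz=[[-1,0,0],[-2,0,0],[-2,0,0]], turn=[[0,0,0],[0,0,0],[0,0,0]], claw=[0,0,0])

```text
t: 5.02
position: [0.5267, -0.0258, 0.01]
tcp_rot: [-0.056, -3.128, 0.002]
force: [-12.3, 0.9, 10.1]
grip_width: 0.0854
```

Contact with both dowels: the force rises at TCP x = 526.6, against 526.7 expected. Now I move round to the -y wall.

Emit:
step_arm(xyz=[[15,0,0],[25,0,-25],[25,0,-60],[25,0,-80]], turn=[[0,0,0],[0,0,0],[0,0,0],[0,0,0]], claw=[0,0,0,0])

```text
t: 5.35
position: [0.503, -0.025, 0.0926]
tcp_rot: [-0.056, -3.13, 0.002]
force: [1.2, -0.5, 0.8]
grip_width: 0.0855
```

```bash
python3 -c "
from h import *
plan(597.5,-146,90,88.1)"
```

```text
t 5.35 pos [ 0.503  -0.025   0.0926] rot [-5.60e-02 -3.13e+00  2.00e-03] F [ 1.2 -0.5  0.8] w 0.0855
shift [ -98.8 -117.6    1.7] turn [-0.59 -0.44 89.85] rows>= 3.6833698168567515 12.549013694141882 j7 1.52
```

Emit:
step_arm(xyz=[[-30,-40,0],[-60,-80,0],[-99,-118,0],[-99,-118,0],[-99,-118,0],[-99,-118,0],[-99,-118,0],[-99,-118,0],[-99,-118,0],[-99,-118,0]], turn=[[-0.6,-0.4,89.9],[-0.6,-0.4,89.9],[-0.6,-0.4,89.9],[-0.6,-0.4,89.9],[-0.6,-0.4,89.9],[-0.6,-0.4,89.9],[-0.6,-0.4,89.9],[-0.6,-0.4,89.9],[-0.6,-0.4,89.9],[-0.6,-0.4,89.9]], claw=[0,0,0,0,0,0,0,0,0,0])

```text
t: 6.18
position: [0.598, -0.1465, 0.0917]
tcp_rot: [-1.889, -2.507, -0.0]
force: [0.4, 0.1, -0.7]
grip_width: 0.0858
```

```bash
python3 -c "
from h import *
plan(597.5,-146,50,88.1)"
```

```text
t 6.18 pos [ 0.598  -0.1465  0.0917] rot [-1.889 -2.507 -0.   ] F [ 0.4  0.1 -0.7] w 0.0858
shift [ 0.5 -0.3 41.7] turn [-0.11 -0.12 17.9 ] rows>= 1.0010973658680826 2.499398731186304 j7 0.76
```

Emit:
step_arm(xyz=[[0,0,20],[0,0,40],[0,0,50],[0,0,60],[0,0,60]], turn=[[0,0,17.9],[0,0,17.9],[0,0,17.9],[0,0,17.9],[0,0,17.9]], claw=[0,0,0,0,0])

```text
t: 6.6
position: [0.5972, -0.146, 0.03]
tcp_rot: [-2.252, -2.185, 0.003]
force: [-0.3, -0.4, -0.3]
grip_width: 0.0853
```

```bash
python3 -c "
from h import *
plan(597.5,-146,10.5,88.1)
c=eyes.capture('top');cv2.imwrite('pics/t4.png',cv2.resize(c['image'][140:235,215:345],None,fx=6,fy=6,interpolation=0))
"
```

```text
t 6.6 pos [ 0.5972 -0.146   0.03  ] rot [-2.252 -2.185  0.003] F [-0.3 -0.4 -0.3] w 0.0853
shift [-0.   0.3 19.5] turn [-0.24 -0.1   0.17] rows>= 0.4680765281282076 0.04296810650861575 j7 0.56
```

View pics/t4.png

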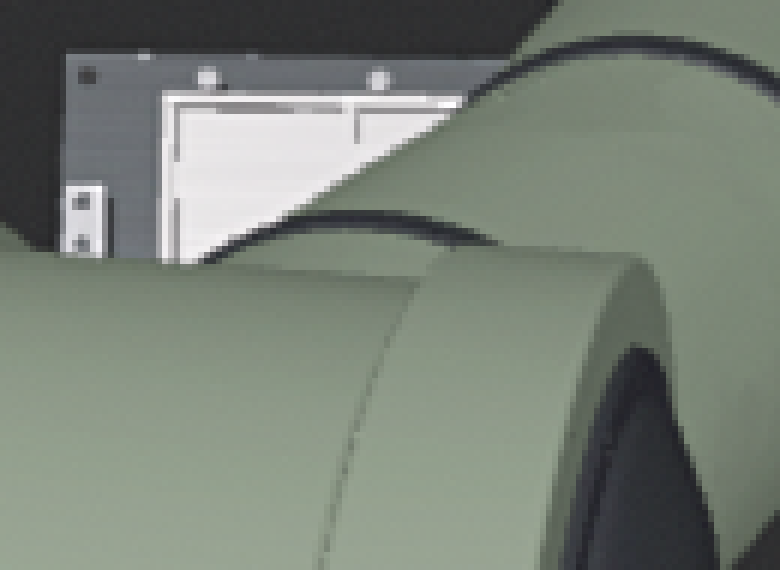

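Emit:
step_arm(xyz=[[0,0,19.5],[6,0,19.5],[12,0,19.5],[17,0,19.5],[22,0,19.5],[27,0,19.5],[32,0,19.5],[37,0,19.5],[40,0,19.5],[40,0,19.5]], turn=[[0,0,0],[0,0,0],[0,0,0],[0,0,0],[0,0,0],[0,0,0],[0,0,0],[0,0,0],[0,0,0],[0,0,0]], claw=[0,0,0,0,0,0,0,0,0,0])

```text
t: 7.48
position: [0.5994, -0.106, 0.0126]
tcp_rot: [-2.253, -2.187, 0.001]
force: [0.3, -1.4, 0.5]
grip_width: 0.0855
```

Emit:
step_arm(xyz=[[1,0,0],[2,0,0],[3,0,0],[4,0,0],[4,0,0]], turn=[[0,0,0],[0,0,0],[0,0,0],[0,0,0],[0,0,0]], claw=[0,0,0,0,0])

```text
t: 7.9
position: [0.5997, -0.1025, 0.013]
tcp_rot: [-2.254, -2.187, 0.001]
force: [0.0, -4.1, 3.3]
grip_width: 0.0855
```

```bash
python3 -c "
from h import *
obs()
c=eyes.capture('top');cv2.imwrite('pics/t5.png',cv2.resize(c['image'][140:235,215:345],None,fx=6,fy=6,interpolation=0))
"
```

```text
t 7.9 pos [ 0.5997 -0.1025  0.013 ] rot [-2.254e+00 -2.187e+00  1.000e-03] F [ 0.  -4.1  3.3] w 0.0855
```

View pics/t5.png

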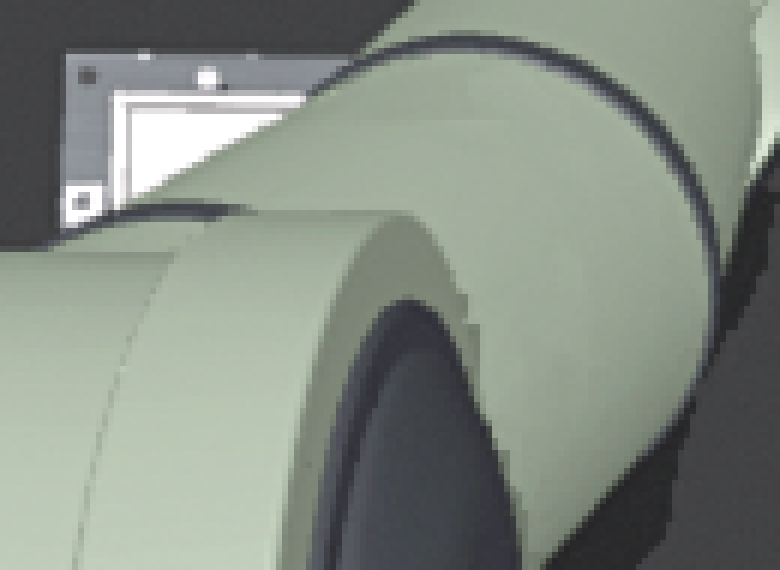

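Edge at u≈113 against the stop face at u≈105, so about 3-4 mm remains.

Emit:
step_arm(xyz=[[1,0,0],[2,0,0],[3,0,0],[3,0,0]], turn=[[0,0,0],[0,0,0],[0,0,0],[0,0,0]], claw=[0,0,0,0])

```text
t: 8.28
position: [0.5999, -0.0994, 0.0131]
tcp_rot: [-2.254, -2.188, 0.001]
force: [-0.9, -3.0, 2.1]
grip_width: 0.0855
```

Emit:
step_arm(xyz=[[1,0,0],[2,0,0],[2,0,0]], turn=[[0,0,0],[0,0,0],[0,0,0]], claw=[0,0,0])

```text
t: 8.53
position: [0.5999, -0.0985, 0.0132]
tcp_rot: [2.254, 2.187, -0.002]
force: [-0.3, -10.8, 1.2]
grip_width: 0.0855
```

Emit:
step_arm(xyz=[[1,0,0],[2,0,0],[2,0,0]], turn=[[0,0,0],[0,0,0],[0,0,0]], claw=[0,0,0])

```text
t: 8.78
position: [0.5997, -0.0985, 0.0132]
tcp_rot: [2.254, 2.184, -0.004]
force: [-2.2, -12.7, -0.3]
grip_width: 0.0853
```

Stop contact at y = -98.5 (predicted -99). I back off, move to above the block and check.

Emit:
step_arm(xyz=[[-15,0,0],[-30,0,-10],[-60,0,-40],[-90,0,-80],[-130,0,-120],[-175,0,-140],[-175,0,-140],[-175,0,-140]], turn=[[0,0,0],[0,0,0],[0,0,0],[0,0,0],[0,0,0],[0,0,0],[0,0,0],[0,0,0]], claw=[0,0,0,0,0,0,0,0])

```text
t: 9.45
position: [0.5936, -0.2801, 0.1586]
tcp_rot: [2.257, 2.173, -0.004]
force: [-0.1, -0.9, -0.5]
grip_width: 0.0852
```

```bash
cat > chk.py <<'E'
import sys
from meas import *
c=eyes.capture('top'); im=c['image']
cv2.imwrite(f'pics/{sys.argv[1]}.png',cv2.resize(im[140:235,215:345],None,fx=6,fy=6,interpolation=0))
E
python3 chk.py t6; python3 -c "
from h import *
obs()
c=eyes.capture('wrist');cv2.imwrite('pics/w6.png',c['image'])"
```

```text
t 9.5 pos [ 0.5938 -0.2766  0.1564] rot [ 2.257  2.177 -0.003] F [ 0.4  1.8 -0.3] w 0.0858
```

View pics/t6.png

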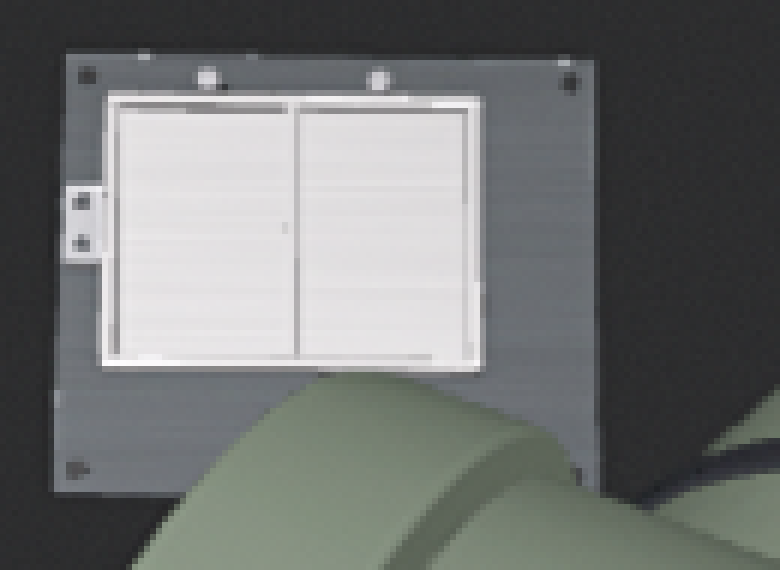

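View pics/w6.png

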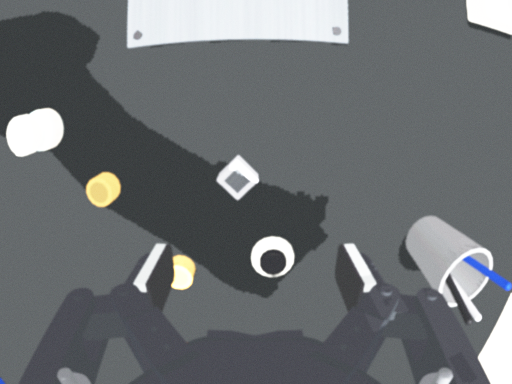

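The tray looks flush in the top view, with its corners around (103,94) and (482,371) in the zoom. I quantify this against the slab by fitting both edges.

```bash
cat > trayfit.py <<'E'
from meas import *
def edge(c,p0,p1,z,th,n=40,half=9):
    "subpixel edge points: sample world line p0->p1 (mm), search normal for intensity crossing th"
    g=cv2.cvtColor(c['image'],cv2.COLOR_BGR2GRAY).astype(np.float32)
    p0,p1=np.array(p0,float),np.array(p1,float); d=(p1-p0)/np.linalg.norm(p1-p0); nn=np.array([-d[1],d[0]])
    pts=[]
    for s in np.linspace(0.05,.95,n):
        q=p0+s*(p1-p0); k=np.arange(-half,half+.01,.25)
        W=q+k[:,None]*nn
        uv=np.array([proj(c,[*(w/1000),z]) for w in W]).astype(np.float32)
        I=cv2.remap(g,uv[None,:,0],uv[None,:,1],cv2.INTER_LINEAR)[0]
        j=np.nonzero((I[:-1]-th)*(I[1:]-th)<0)[0]
        if len(j): jj=j[0]; pts.append(q+(k[jj]+.25*(th-I[jj])/(I[jj+1]-I[jj]))*nn)
    pts=np.array(pts)
    for _ in range(3):
        vx,vy,x0,y0=cv2.fitLine(pts.astype(np.float32),cv2.DIST_HUBER,0,.01,.01).ravel()
        r=(pts-[x0,y0])@[-vy,vx]; pts=pts[abs(r)<max(.5,2*np.std(r))]
    return np.array([x0,y0]),np.degrees(np.arctan2(vy,vx)),len(pts)
if __name__=='__main__':
    c=eyes.capture('top')
    C=np.array([602.5,-.5]); a=np.radians(-1.9); ex=np.array([np.cos(a),np.sin(a)]); ey=np.array([-ex[1],ex[0]])
    w=lambda x,y: C+x*ex+y*ey
    h=lambda p: np.array([(p-C)@ex,(p-C)@ey]).round(2)
    # order so that left normal points inward/outward: first crossing from outside
    for n,A,B,z,th in [('tray+y',(-65,87.5),(65,87.5),.022,150),('tray-y',(65,-87.5),(-65,-87.5),.022,150),('tray-x',(-65,-87.5),(-65,87.5),.022,150),('tray+x',(65,87.5),(65,-87.5),.022,150),
       ('slab+x',(88.5,109.5),(88.5,-144.5),.006,65),('slab-y',(88.5,-144.5),(-123.5,-144.5),.006,65),('slab+y',(-123.5,109.5),(88.5,109.5),.006,65),('slab-x',(-123.5,-144.5),(-123.5,109.5),.006,65)]:
        A,B=w(*B),w(*A)
        try:
            p,an,k=edge(c,A,B,z,th); print(n,h(p),'ang',round((an+1.9+45)%90-45,2),k)
        except Exception as e: print(n,e)
E
python3 trayfit.py
```

```text
tray+y [-0.6  89.74] ang 0.09 27
tray-y [  3.3  -87.09] ang 0.16 40
tray-x [-65.12 -15.75] ang -0.07 34
tray+x [65.72 -6.06] ang 0.4 33
slab+x [89.56 -8.71] ang -0.15 32
slab-y [ -11.14 -143.58] ang 0.07 39
slab+y [-13.1  111.42] ang -0.09 39
slab-x [-123.1    85.08] ang -2.68 5
```

The tray is home within measurement error: relative to the slab fit, x ≈ -0.7 mm, y ≈ 0 and angle about 0.2°. Now the block, which the wrist view shows at (238,178). I measure it with the wrist camera.

```bash
cat >> h.py <<'E'
def wray(c,o,u,v,z):
    f=f_of(c); x,y=u-c['cx'],v-c['cy']; r=np.hypot(x,y); th=r/f
    d=np.array([x/r*np.sin(th),y/r*np.sin(th),np.cos(th)]) if r>0 else np.array([0,0,1.])
    T=np.array(c['tool_from_camera']); M=R.from_rotvec(o['tcp_rot']).as_matrix()
    p=M@T[:3,3]+o['position']; w=M@T[:3,:3]@d
    return p+w*(z-p[2])/w[2]
E
python3 - <<'E'
from h import *
o=obs(); c=eyes.capture('wrist'); im=c['image']
cv2.imwrite('pics/w7.png',cv2.resize(im[140:310,60:330],None,fx=2.9,fy=2.9,interpolation=2))
hsv=cv2.cvtColor(im,cv2.COLOR_BGR2HSV); g=im.max(2)
m=((g>110)).astype(np.uint8)*255; m[:150]=0;m[206:]=0;m[:,:210]=0;m[:,266:]=0
cs,_=cv2.findContours(m,cv2.RETR_EXTERNAL,cv2.CHAIN_APPROX_NONE); k=max(cs,key=cv2.contourArea)
print(cv2.boundingRect(k))
P=np.array([wray(c,o,u,v,.022)[:2] for u,v in k[:,0]])*1000
print(cv2.minAreaRect(P.astype(np.float32)))
m=cv2.inRange(hsv,(15,80,80),(35,255,255)); n,l,s,ce=cv2.connectedComponentsWithStats(m)
for i in range(1,n):
    if s[i,4]>60: print(s[i],wray(c,o,*ce[i],.015)[:2].round(4))
E
```

```text
t 9.6 pos [ 0.5941 -0.2724  0.154 ] rot [ 2.255  2.184 -0.003] F [ 0.4  0.8 -0.2] w 0.0854
(216, 158, 45, 48)
((580.9188232421875, -270.99700927734375), (36.95866775512695, 33.05461120605469), 43.68916320800781)
[ 86 175  35  37 973] [ 0.4361 -0.2803]
[169 259  27  35 302] [ 0.5139 -0.374 ]
```

View pics/w7.png

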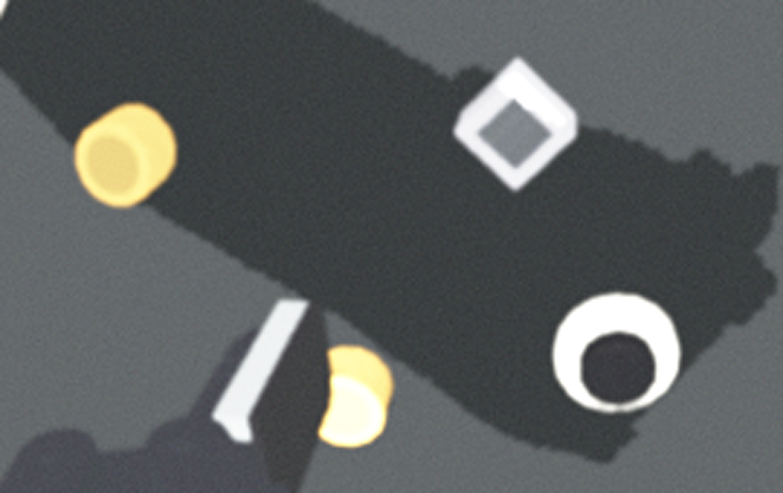

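```bash
python3 - <<'E'
from h import *
o=obs(); c=eyes.capture('wrist')
z=lambda u,v,h: (wray(c,o,u/2.9+59.8,v/2.9+139.8,h)*1000).round(1)
print('block',z(515,133,.022),'edges',z(454,130,.022),z(515,190,.022),z(577,128,.022))
print('btn',z(618,368,.022)); print('disc',z(112,165,.022))
plan(577.5,-272,80,133.5)
plan(577.5,-272,80,43.5)
E
```

```text
t 9.65 pos [ 0.5941 -0.2716  0.1535] rot [ 2.255  2.186 -0.004] F [-0.1  0.5 -0.1] w 0.0852
block [ 579.7 -273.9   22. ] edges [ 560.1 -272.3   22. ] [ 578.7 -293.4   22. ] [ 599.5 -272.8   22. ]
btn [ 612.1 -364.    22. ]
disc [ 433.9 -281.3   22. ]
t 9.7 pos [ 0.5942 -0.2713  0.1533] rot [ 2.254  2.187 -0.004] F [ 0.   0.1 -0. ] w 0.0856
shift [ -1.  -16.6  73.3] turn [ -0.12   0.12 -45.23] rows>= 1.8034367208334203 6.317672040803309 j7 0.65
t 9.7 pos [ 0.5942 -0.2713  0.1533] rot [ 2.254  2.187 -0.004] F [ 0.   0.1 -0. ] w 0.0856
shift [ -1.  -16.6  73.3] turn [-0.    0.17 44.77] rows>= 1.8034367208334203 6.25223739097763 j7 0.65
```

Emit:
step_arm(xyz=[[-1,-16,30],[-1,-16,60],[-2,-16,70],[-2,-16,80],[-2,-16,80],[-2,-16,80],[-2,-16,80],[-2,-16,90],[-2,-16,100],[-2,-16,100]], turn=[[0,0.2,44.8],[0,0.2,44.8],[0,0.2,44.8],[0,0.2,44.8],[0,0.2,44.8],[0,0.2,44.8],[0,0.2,44.8],[0,0.2,44.8],[0,0.2,44.8],[0,0.2,44.8]], claw=[0,0,0,0,0,0,0,0,0,0])

```text
t: 10.53
position: [0.5772, -0.2721, 0.0509]
tcp_rot: [-2.914, -1.168, 0.002]
force: [-0.4, 0.1, -0.3]
grip_width: 0.0856
```

```bash
python3 - <<'E'
from h import *
plan(578.5,-273,16,43.5)
E
```

```text
t 10.53 pos [ 0.5772 -0.2721  0.0509] rot [-2.914e+00 -1.168e+00  2.000e-03] F [-0.4  0.1 -0.3] w 0.0856
shift [ 0.3  1.7 34.9] turn [-0.17  0.01  0.18] rows>= 0.8372381647007102 0.0344484286194219 j7 0.12
```

Emit:
step_arm(xyz=[[0,1.5,18],[0,1.5,30],[0,1.5,35],[0,1.5,35],[0,1.5,35],[0,1.5,35],[0,1.5,35],[0,1.5,35],[0,1.5,35],[0,1.5,35]], turn=[[0,0,0],[0,0,0],[0,0,0],[0,0,0],[0,0,0],[0,0,0],[0,0,0],[0,0,0],[0,0,0],[0,0,0]], claw=[0,0,0,120,200,255,255,255,255,255], squeeze=60)

```text
t: 11.37
position: [0.5785, -0.2732, 0.0167]
tcp_rot: [-2.914, -1.168, 0.001]
force: [-1.4, 1.2, 8.0]
grip_width: 0.0268
```

Emit:
step_arm(xyz=[[0,0,-15],[0,0,-40],[0,0,-65],[0,0,-65]], turn=[[0,0,0],[0,0,0],[0,0,0],[0,0,0]], claw=[255,255,255,255])

```text
t: 11.7
position: [0.5803, -0.2747, 0.0872]
tcp_rot: [2.914, 1.168, 0.006]
force: [0.3, -0.2, -0.5]
grip_width: 0.0268
```

```bash
python3 - <<'E'
from h import *
plan(601.5,-42,80,-1.9)
c=eyes.capture('scene');cv2.imwrite('pics/s8.png',c['image'])
c=eyes.capture('wrist');cv2.imwrite('pics/w8.png',c['image'])
E
```

```text
t 11.7 pos [ 0.5803 -0.2747  0.0872] rot [2.914 1.168 0.006] F [ 0.3 -0.2 -0.5] w 0.0268
shift [ 176.  -153.7    7.2] turn [ 0.12 -0.21 45.57] rows>= 5.606611599766465 6.364108988246403 j7 0.09
```

View pics/w8.png

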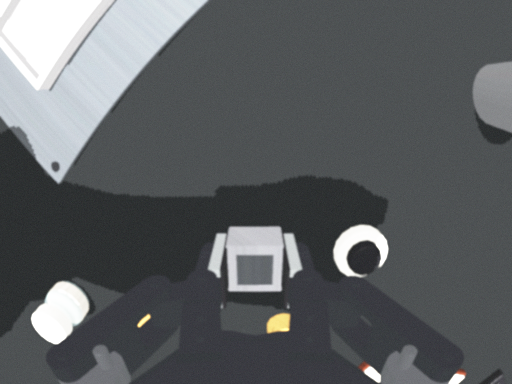

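The block is held squarely between the pads at (254,258). Carry it to the square well.

Emit:
step_arm(xyz=[[30,-26,0],[60,-52,0],[90,-78,0],[120,-104,0],[150,-130,0],[176,-154,0],[176,-154,0],[176,-154,0],[176,-154,0]], turn=[[0,0,45.6],[0,0,45.6],[0,0,45.6],[0,0,45.6],[0,0,45.6],[0,0,45.6],[0,0,45.6],[0,0,45.6],[0,0,45.6]], claw=[255,255,255,255,255,255,255,255,255])

```text
t: 12.55
position: [0.5997, -0.0404, 0.0834]
tcp_rot: [-3.141, 0.048, -0.0]
force: [0.2, -0.7, -1.7]
grip_width: 0.0267
```

```bash
python3 - <<'E'
from h import *
plan(601.5,-42,27,-1.9)
c=eyes.capture('wrist');cv2.imwrite('pics/w9.png',c['image'])
E
```

```text
t 12.55 pos [ 0.5997 -0.0404  0.0834] rot [-3.141  0.048 -0.   ] F [ 0.2 -0.7 -1.7] w 0.0267
shift [ 1.9  1.5 56.4] turn [-0.03 -0.    0.13] rows>= 1.3546000430257108 0.018933983761045443 j7 -0.86
```

View pics/w9.png

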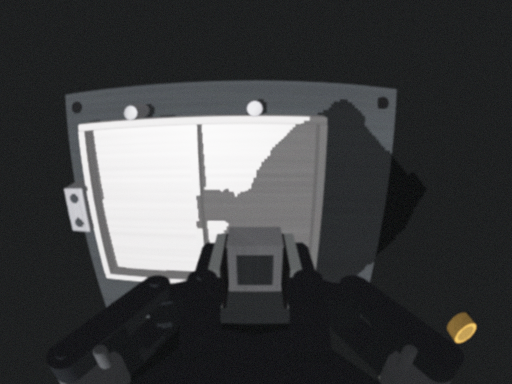

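Emit:
step_arm(xyz=[[2,1.5,25],[2,1.5,42],[2,1.5,50],[2,1.5,54],[2,1.5,56],[2,1.5,56]], turn=[[0,0,0],[0,0,0],[0,0,0],[0,0,0],[0,0,0],[0,0,0]], claw=[255,255,255,255,255,255])

```text
t: 13.1
position: [0.6018, -0.0435, 0.028]
tcp_rot: [-3.141, 0.051, -0.001]
force: [-0.5, -0.1, -1.7]
grip_width: 0.0269
```

Emit:
step_arm(xyz=[[0,0,1.5],[0,0,1.5],[0,0,1.5],[0,0,1.5],[0,0,1.5],[0,0,1.5],[0,0,-30],[0,0,-60],[0,0,-60]], turn=[[0,0,0],[0,0,0],[0,0,0],[0,0,0],[0,0,0],[0,0,0],[0,0,0],[0,0,0],[0,0,0]], claw=[255,255,130,120,120,120,120,120,120])

```text
t: 13.85
position: [0.6036, -0.0444, 0.0927]
tcp_rot: [3.141, -0.052, 0.009]
force: [0.9, 0.5, 0.1]
grip_width: 0.045
```

```bash
python3 - <<'E'
from h import *
plan(505,-381,90,43)
c=eyes.capture('wrist');cv2.imwrite('pics/w10.png',c['image'])
E
```

```text
t 13.85 pos [ 0.6036 -0.0444  0.0927] rot [ 3.141 -0.052  0.009] F [0.9 0.5 0.1] w 0.045
shift [-87.4 339.7   2.1] turn [  0.13  -0.32 -44.89] rows>= 8.4116309710249 6.270241497446462 j7 -0.87
```

View pics/w10.png

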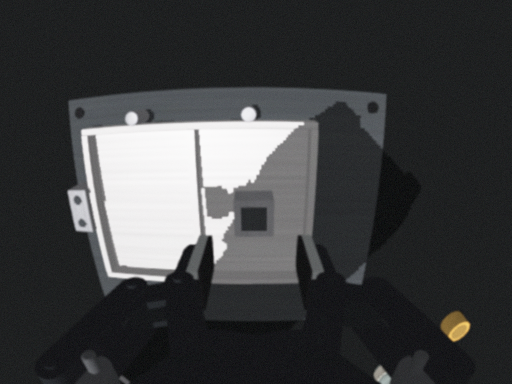

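The block sits flat at (254,217). Next, the disc at (505,-381), keeping the same yaw.

```bash
python3 - <<'E'
from meas import *
plan(505,-381,60,-1.9)
c=eyes.capture('top'); W=cloud(c); H=W[...,2]
hsv=cv2.cvtColor(c['image'],cv2.COLOR_BGR2HSV)
m=cv2.inRange(hsv,(15,90,60),(35,255,255)); n,l,s,ce=cv2.connectedComponentsWithStats(m)
for i in range(1,n):
    if s[i,4]>40:
        k=(l==i)&(H>.017); v,u=np.nonzero(k); print(ce[i].round(1),k.sum(),(ray(c,u.mean(),v.mean(),.022)*1000).round(1))
for n_,u,v,z in [('holder',109,258.5,.01),('film',174,149,.022),('jar',345,263.5,.055)]: print(n_,(ray(c,u,v,z)*1000).round(0))
E
```

```text
t 13.9 pos [ 0.603  -0.0437  0.0905] rot [-3.141  0.051 -0.007] F [ 0.   0.5 -0.3] w 0.0452
shift [-87.1 340.3  29.9] turn [-0.04 -0.25  0.04] rows>= 8.454385347957347 0.03612024033040812 j7 -0.87
[402.  210.2] 105 [ 505.  -381.4   22. ]
[367.  237.3] 110 [ 432.6 -279.4   22. ]
holder [390. 424.  10.]
film [691. 251.  22.]
jar [ 365. -206.   55.]
```

Emit:
step_arm(xyz=[[-12,40,0],[-23,80,0],[-34,120,0],[-45,160,0],[-55,200,0],[-65,240,0],[-76,280,0],[-87,320,10],[-87,340,20],[-87,340,30]], turn=[[0,0,0],[0,0,0],[0,0,0],[0,0,0],[0,0,0],[0,0,0],[0,0,0],[0,0,0],[0,0,0],[0,0,0]], claw=[0,0,0,0,0,0,0,0,0,0])

```text
t: 14.78
position: [0.5018, -0.3854, 0.0575]
tcp_rot: [3.14, -0.059, 0.003]
force: [-0.1, -0.0, -0.2]
grip_width: 0.0856
```

```bash
python3 - <<'E'
from h import *
plan(505,-381,16,-1.9)
c=eyes.capture('top');cv2.imwrite('pics/t11.png',cv2.resize(c['image'][120:330],None,fx=1.5,fy=1.5))
E
```

```text
t 14.78 pos [ 0.5018 -0.3854  0.0575] rot [ 3.14e+00 -5.90e-02  3.00e-03] F [-0.1 -0.  -0.2] w 0.0856
shift [ 2.9 -4.6 41.5] turn [ 0.07 -0.09 -0.26] rows>= 1.003126844094502 0.040184766110388 j7 -0.33
```

View pics/t11.png

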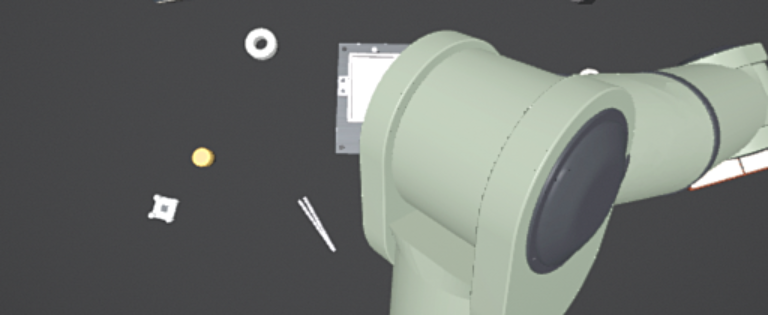

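The left disc is still in place, at (202,157) in the zoom. I grasp this one.

Emit:
step_arm(xyz=[[3,-4.5,20],[3,-4.5,35],[3,-4.5,41],[3,-4.5,41],[3,-4.5,41],[3,-4.5,41],[3,-4.5,41],[3,-4.5,41],[3,-4.5,41]], turn=[[0,0,0],[0,0,0],[0,0,0],[0,0,0],[0,0,0],[0,0,0],[0,0,0],[0,0,0],[0,0,0]], claw=[0,0,60,150,255,255,255,255,255])

```text
t: 15.58
position: [0.5059, -0.378, 0.0156]
tcp_rot: [-3.14, 0.056, -0.002]
force: [-1.1, 0.1, 7.7]
grip_width: 0.0301
```

Emit:
step_arm(xyz=[[0,0,-15],[0,0,-40],[0,0,-65],[0,0,-65]], turn=[[0,0,0],[0,0,0],[0,0,0],[0,0,0]], claw=[255,255,255,255])

```text
t: 15.92
position: [0.5071, -0.3797, 0.0863]
tcp_rot: [3.138, -0.057, 0.009]
force: [0.4, -0.5, -0.8]
grip_width: 0.0295
```

```bash
python3 - <<'E'
from h import *
# round well, x=+38
H=np.array([602.9,.5]); a=np.radians(-1.9); ex=np.array([np.cos(a),np.sin(a)]); ey=np.array([-ex[1],ex[0]])
for x in (36,0,-36): print(x,H+x*ex+42.5*ey)
p=H+36*ex+42.5*ey
plan(*p,85,-1.9)
c=eyes.capture('wrist');cv2.imwrite('pics/w12.png',c['image'])
E
```

```text
36 [640.28930286  41.78304776]
0 [604.30909508  42.97663418]
-36 [568.32888731  44.1702206 ]
t 15.92 pos [ 0.5071 -0.3797  0.0863] rot [ 3.138 -0.057  0.009] F [ 0.4 -0.5 -0.8] w 0.0295
shift [ 117.9 -426.     0.9] turn [ 0.14 -0.35 -0.17] rows>= 10.600071156813717 0.057605874395656086 j7 -0.36
```

View pics/w12.png

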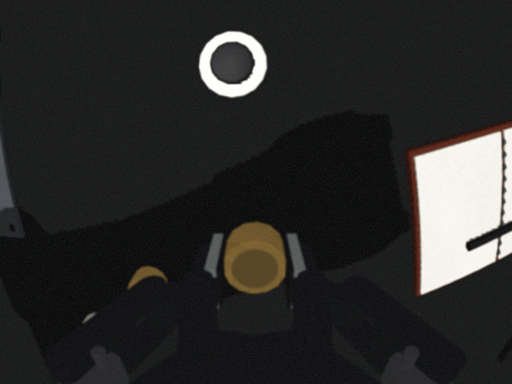

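The disc is held at (255,258). Carry it to the round well at x = +36.

Emit:
step_arm(xyz=[[11,-40,0],[22,-80,0],[33,-120,0],[44,-160,0],[55,-200,0],[66,-240,0],[77,-280,0],[88,-320,0],[99,-360,0],[110,-395,0]], turn=[[0,0,0],[0,0,0],[0,0,0],[0,0,0],[0,0,0],[0,0,0],[0,0,0],[0,0,0],[0,0,0],[0,0,0]], claw=[255,255,255,255,255,255,255,255,255,255])

```text
t: 16.8
position: [0.631, 0.0153, 0.0844]
tcp_rot: [3.141, -0.054, 0.007]
force: [0.4, -0.5, -2.0]
grip_width: 0.03
```

```bash
python3 - <<'E'
from h import *
plan(640.3,41.8,27,-1.9)
E
```

```text
t 16.8 pos [0.631  0.0153 0.0844] rot [ 3.141 -0.054  0.007] F [ 0.4 -0.5 -2. ] w 0.03
shift [  8.1 -26.8  57.4] turn [ 0.02 -0.27 -0.06] rows>= 1.531944484510377 0.03874206079185245 j7 -0.98
```

Emit:
step_arm(xyz=[[8,-27,0],[8,-27,0],[8,-27,25],[8,-27,42],[8,-27,51],[8,-27,55],[8,-27,57],[8,-27,57]], turn=[[0,-0.3,0],[0,-0.3,0],[0,-0.3,0],[0,-0.3,0],[0,-0.3,0],[0,-0.3,0],[0,-0.3,0],[0,-0.3,0]], claw=[255,255,255,255,255,255,255,255])

```text
t: 17.47
position: [0.6402, 0.0415, 0.0276]
tcp_rot: [3.141, -0.055, -0.001]
force: [0.1, -1.9, -0.6]
grip_width: 0.0301
```

Emit:
step_arm(xyz=[[0,0,2],[0,0,2],[0,0,2],[0,0,2],[0,0,2],[0,0,2],[0,0,-30],[0,0,-60],[0,0,-60]], turn=[[0,0,0],[0,0,0],[0,0,0],[0,0,0],[0,0,0],[0,0,0],[0,0,0],[0,0,0],[0,0,0]], claw=[255,255,130,115,115,115,115,115,115])

```text
t: 18.22
position: [0.6423, 0.0409, 0.0926]
tcp_rot: [3.141, -0.056, 0.008]
force: [0.8, -0.1, 0.9]
grip_width: 0.047
```

```bash
python3 - <<'E'
from h import *
c=eyes.capture('wrist');cv2.imwrite('pics/w13.png',c['image'])
plan(433,-280,60,-1.9)
E
```

```text
t 18.27 pos [0.6416 0.0414 0.0903] rot [ 3.141 -0.055  0.005] F [ 0.6 -0.5  0.1] w 0.0468
shift [-197.3  328.5   29.7] turn [ 0.   -0.19 -0.1 ] rows>= 9.216786449029506 0.030670135662194693 j7 -1.04
```

View pics/w13.png

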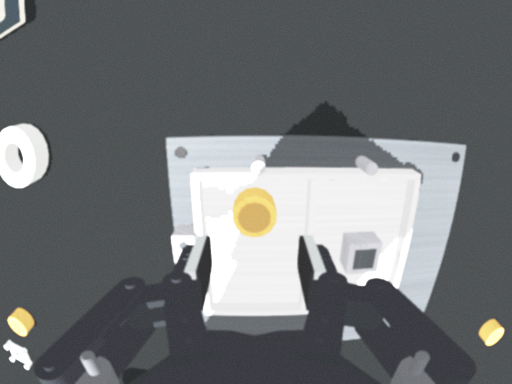

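The disc sits flat in the round well at (254,212), and the block is in place at (361,252). Next disc.

Emit:
step_arm(xyz=[[-22,36,0],[-43,72,0],[-65,108,0],[-86,144,0],[-108,180,0],[-130,216,0],[-151,252,0],[-173,288,0],[-197,328,10],[-197,328,30]], turn=[[0,0,0],[0,0,0],[0,0,0],[0,0,0],[0,0,0],[0,0,0],[0,0,0],[0,0,0],[0,0,0],[0,0,0]], claw=[0,0,0,0,0,0,0,0,0,0])

```text
t: 19.1
position: [0.4301, -0.2855, 0.0614]
tcp_rot: [3.137, -0.065, 0.008]
force: [0.2, -1.1, 0.5]
grip_width: 0.0855
```

```bash
python3 - <<'E'
from h import *
plan(433,-280,18,-1.9)
c=eyes.capture('wrist');cv2.imwrite('pics/w14.png',c['image'])
E
```

```text
t 19.1 pos [ 0.4301 -0.2855  0.0614] rot [ 3.137 -0.065  0.008] F [ 0.2 -1.1  0.5] w 0.0855
shift [ 2.4 -5.8 43.4] turn [ 0.23 -0.31 -0.47] rows>= 1.0512498603585263 0.08537489109754437 j7 -0.27
```

View pics/w14.png

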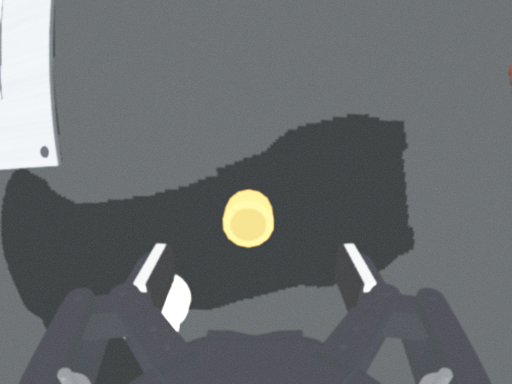

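Emit:
step_arm(xyz=[[2.4,-5.8,20],[2.4,-5.8,36],[2.4,-5.8,43],[2.4,-5.8,43],[2.4,-5.8,43],[2.4,-5.8,43],[2.4,-5.8,43],[2.4,-5.8,43],[2.4,-5.8,43]], turn=[[0.2,-0.3,-0.5],[0.2,-0.3,-0.5],[0.2,-0.3,-0.5],[0.2,-0.3,-0.5],[0.2,-0.3,-0.5],[0.2,-0.3,-0.5],[0.2,-0.3,-0.5],[0.2,-0.3,-0.5],[0.2,-0.3,-0.5]], claw=[0,0,60,150,255,255,255,255,255])

```text
t: 19.9
position: [0.4328, -0.2779, 0.0152]
tcp_rot: [-3.14, 0.05, 0.003]
force: [-2.5, -0.7, 10.8]
grip_width: 0.0302
```

Emit:
step_arm(xyz=[[0,0,-15],[0,0,-40],[0,0,-70],[0,0,-70]], turn=[[0,0,0],[0,0,0],[0,0,0],[0,0,0]], claw=[255,255,255,255])

```text
t: 20.23
position: [0.4343, -0.279, 0.0897]
tcp_rot: [3.141, -0.051, 0.004]
force: [1.5, -1.1, -0.8]
grip_width: 0.0296
```

```bash
python3 - <<'E'
from h import *
plan(568.3,44.2,90,-1.9)
c=eyes.capture('wrist');cv2.imwrite('pics/w15.png',c['image'])
E
```

```text
t 20.23 pos [ 0.4343 -0.279   0.0897] rot [ 3.141 -0.051  0.004] F [ 1.5 -1.1 -0.8] w 0.0296
shift [ 1.235e+02 -3.274e+02 -2.000e-01] turn [ 0.04 -0.14  0.05] rows>= 8.391466131251436 0.021582788606088872 j7 -0.32
```

View pics/w15.png

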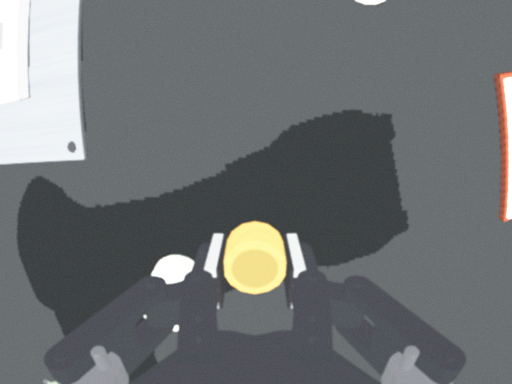

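Held. Carry to the round well, x = -36.

Emit:
step_arm(xyz=[[14,-37,0],[28,-74,0],[42,-111,0],[56,-148,0],[70,-185,0],[84,-222,0],[98,-259,0],[112,-296,0],[123.5,-327,0],[123.5,-327,0]], turn=[[0,0,0],[0,0,0],[0,0,0],[0,0,0],[0,0,0],[0,0,0],[0,0,0],[0,0,0],[0,0,0],[0,0,0]], claw=[255,255,255,255,255,255,255,255,255,255])

```text
t: 21.12
position: [0.5695, 0.0522, 0.0869]
tcp_rot: [-3.139, 0.036, -0.002]
force: [-0.2, 0.3, -0.7]
grip_width: 0.0303
```

```bash
python3 - <<'E'
from h import *
plan(568.3,44.2,27,-1.9)
E
```

```text
t 21.12 pos [0.5695 0.0522 0.0869] rot [-3.139e+00  3.600e-02 -2.000e-03] F [-0.2  0.3 -0.7] w 0.0303
shift [-1.1  8.2 59.8] turn [-0.15 -0.08  0.6 ] rows>= 1.4488910547290157 0.08694280819856991 j7 -0.97
```

Emit:
step_arm(xyz=[[-1,7,10],[-1,7,30],[-1,7,46],[-1,7,54],[-1,7,58],[-1,7,60],[-1,7,60]], turn=[[0,0,0.5],[0,0,0.5],[0,0,0.5],[0,0,0.5],[0,0,0.5],[0,0,0.5],[0,0,0.5]], claw=[255,255,255,255,255,255,255])

```text
t: 21.7
position: [0.5684, 0.0448, 0.0269]
tcp_rot: [-3.139, 0.051, -0.002]
force: [0.6, -1.0, -0.5]
grip_width: 0.0299
```

Emit:
step_arm(xyz=[[0,0,1.5],[0,0,1.5],[0,0,1.5],[0,0,1.5],[0,0,1.5],[0,0,1.5],[0,0,-30],[0,0,-60],[0,0,-60]], turn=[[0,0,0],[0,0,0],[0,0,0],[0,0,0],[0,0,0],[0,0,0],[0,0,0],[0,0,0],[0,0,0]], claw=[255,255,130,115,115,115,115,115,115])

```text
t: 22.45
position: [0.5701, 0.0442, 0.0913]
tcp_rot: [-3.138, 0.052, -0.01]
force: [0.7, 1.1, 0.5]
grip_width: 0.0468
```

```bash
python3 - <<'E'
from h import *
c=eyes.capture('wrist');cv2.imwrite('pics/w16.png',c['image'])
c=eyes.capture('top');cv2.imwrite('pics/t16.png',cv2.resize(c['image'][120:330],None,fx=1.5,fy=1.5))
W=cloud(c); H=W[...,2]
hsv=cv2.cvtColor(c['image'],cv2.COLOR_BGR2HSV)
m=cv2.inRange(hsv,(15,60,40),(35,255,255)); n,l,s,ce=cv2.connectedComponentsWithStats(m)
for i in range(1,n):
    if s[i,4]>40:
        k=(l==i)&(H>.017); v,u=np.nonzero(k); print(ce[i].round(1),k.sum(),(ray(c,u.mean(),v.mean(),.022)*1000).round(1))
plan(480,355,60,-1.9)
E
```

```text
t 22.55 pos [0.5688 0.045  0.0877] rot [-3.138  0.05  -0.005] F [-0.6  0.4 -0.6] w 0.0468
shift [ -98.6 -306.9   28.4] turn [-0.18 -0.17  0.08] rows>= 7.760483940674231 0.03692355711702108 j7 -0.97
```

View pics/w16.png

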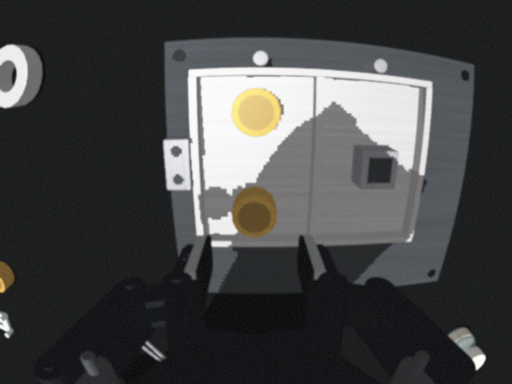

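View pics/t16.png

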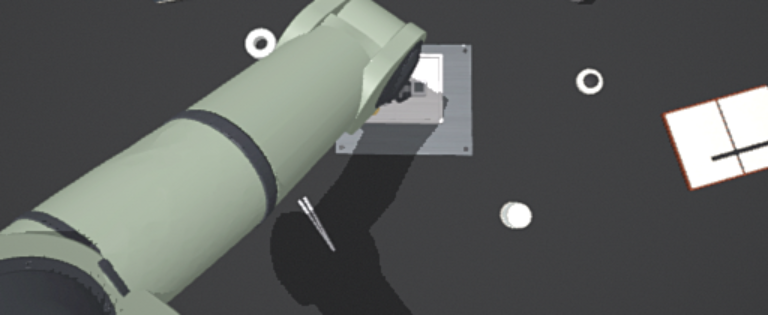

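Both discs lie in the round well, at (256,112) and (254,212) in the wrist view, with a gap between them for the third. The elbow has swung out to the left, so I check the joints and then go to the last disc.

```bash
python3 - <<'E'
from h import *
o=obs(); print(o['joint_pos'].round(2) if hasattr(o['joint_pos'],'round') else np.round(o['joint_pos'],2))
c=eyes.capture('scene');cv2.imwrite('pics/s16.png',c['image'])
E
```

```text
t 22.55 pos [0.5688 0.045  0.0877] rot [-3.138  0.05  -0.005] F [-0.6  0.4 -0.6] w 0.0468
[-0.74  0.87  0.88  1.9  -0.92  0.84 -0.97]
```

View pics/s16.png

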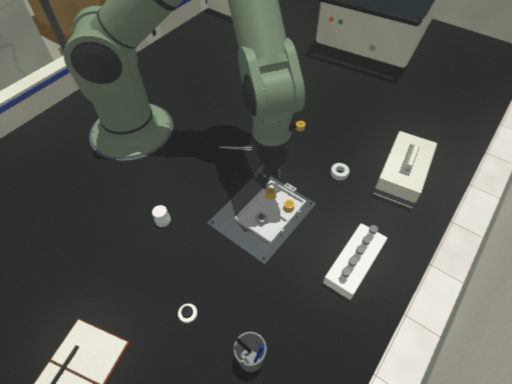

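```bash
python3 - <<'E'
from h import *
c=eyes.capture('scene'); im=c['image']; hsv=cv2.cvtColor(im,cv2.COLOR_BGR2HSV)
m=cv2.inRange(hsv,(15,90,60),(35,255,255)); n,l,s,ce=cv2.connectedComponentsWithStats(m)
for i in range(1,n):
    if s[i,4]>30: print(ce[i].round(1),s[i],(ray(c,*ce[i],.014)*1000).round(1))
plan(480.3,355,75,30)
E
```

```text
[42.  20.7] [ 28   0  31  43 489] [-870.3  242.7   14. ]
[69.8 11.7] [ 48   0  58  40 868] [-831.9  369.7   14. ]
[300.1 125.3] [295 120  11  12 103] [481.7 354.2  14. ]
[269.7 193.4] [265 188  10  12  96] [566.8  47.9  14. ]
[288.5 205.3] [284 200  10  12 103] [637.2  44.8  14. ]
t 22.65 pos [0.568  0.045  0.0864] rot [-3.139e+00  5.000e-02 -1.000e-03] F [-0.4 -0.6 -0.8] w 0.0468
shift [ -97.6 -307.1   12.1] turn [ -0.14  -0.09 -31.83] rows>= 7.731918763275358 4.4453296966718945 j7 -0.97
```

Emit:
step_arm(xyz=[[-12,-39,0],[-24,-78,0],[-36,-117,0],[-48,-156,0],[-60,-195,0],[-73,-234,0],[-86,-273,0],[-98,-306,5],[-98,-306,12],[-98,-306,12]], turn=[[0,0,-31.8],[0,0,-31.8],[0,0,-31.8],[0,0,-31.8],[0,0,-31.8],[0,0,-31.8],[0,0,-31.8],[0,0,-31.8],[0,0,-31.8],[0,0,-31.8]], claw=[0,0,0,0,0,0,0,0,0,0])

```text
t: 23.48
position: [0.4779, 0.3555, 0.0729]
tcp_rot: [-3.032, -0.818, 0.002]
force: [0.3, -0.6, -0.7]
grip_width: 0.0855
```

```bash
python3 - <<'E'
from h import *
plan(481,354.5,18.5,30)
print(np.round(bot.get_obs()['joint_pos'],2))
c=eyes.capture('wrist');cv2.imwrite('pics/w17.png',c['image'])
E
```

```text
t 23.48 pos [0.4779 0.3555 0.0729] rot [-3.032e+00 -8.180e-01  2.000e-03] F [ 0.3 -0.6 -0.7] w 0.0855
shift [ 2.2  2.5 54.4] turn [-0.09  0.04  0.2 ] rows>= 1.3068488203551867 0.03137909304249873 j7 -1.05
[-1.23  0.88  0.78  1.83 -0.85  0.81 -1.05]
```

View pics/w17.png

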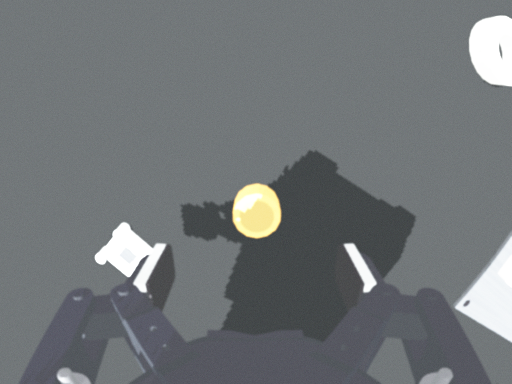

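The disc is centred at (257,211). The holder at (128,248) is near the left finger, so I descend with a narrower opening.

Emit:
step_arm(xyz=[[2,2,0],[2,2,15],[2,2,35],[2,2,48],[2,2,54],[2,2,54],[2,2,54],[2,2,54],[2,2,54],[2,2,54]], turn=[[0,0,0],[0,0,0],[0,0,0],[0,0,0],[0,0,0],[0,0,0],[0,0,0],[0,0,0],[0,0,0],[0,0,0]], claw=[85,85,85,85,85,160,255,255,255,255])

```text
t: 24.37
position: [0.482, 0.3532, 0.0204]
tcp_rot: [-3.033, -0.814, -0.001]
force: [-0.7, -0.4, 3.3]
grip_width: 0.0296
```

Emit:
step_arm(xyz=[[0,0,-15],[0,0,-40],[0,0,-70],[0,0,-70]], turn=[[0,0,0],[0,0,0],[0,0,0],[0,0,0]], claw=[255,255,255,255])

```text
t: 24.7
position: [0.484, 0.3538, 0.0961]
tcp_rot: [-3.031, -0.812, -0.009]
force: [0.9, 0.8, -0.7]
grip_width: 0.0296
```

```bash
python3 - <<'E'
from h import *
plan(604.3,43,90,-1.9)
c=eyes.capture('wrist');cv2.imwrite('pics/w18.png',c['image'])
E
```

```text
t 24.7 pos [0.484  0.3538 0.0961] rot [-3.031 -0.812 -0.009] F [ 0.9  0.8 -0.7] w 0.0296
shift [-51.3 329.3   5.2] turn [-0.21 -0.35 31.91] rows>= 7.9926108393663196 4.456580416400499 j7 -1.07
```

View pics/w18.png

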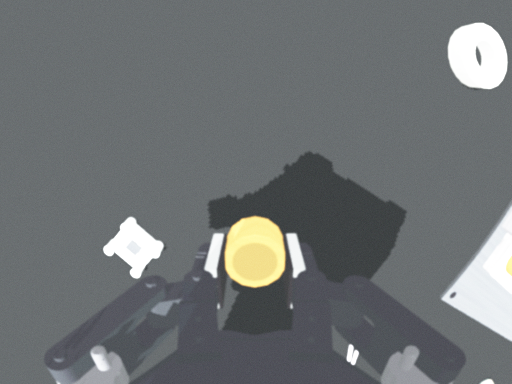

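Emit:
step_arm(xyz=[[-6,40,0],[-12,80,0],[-19,120,0],[-25,160,0],[-31,200,0],[-37,240,0],[-44,280,0],[-51,329,0],[-51,329,0],[-51,329,0]], turn=[[-0.2,-0.3,31.9],[-0.2,-0.3,31.9],[-0.2,-0.3,31.9],[-0.2,-0.3,31.9],[-0.2,-0.3,31.9],[-0.2,-0.3,31.9],[-0.2,-0.3,31.9],[-0.2,-0.3,31.9],[-0.2,-0.3,31.9],[-0.2,-0.3,31.9]], claw=[255,255,255,255,255,255,255,255,255,255])

```text
t: 25.58
position: [0.6043, 0.0393, 0.0933]
tcp_rot: [3.139, -0.059, -0.0]
force: [-0.2, 1.4, -1.6]
grip_width: 0.0299
```

```bash
python3 - <<'E'
from h import *
c=eyes.capture('wrist');cv2.imwrite('pics/w19.png',c['image'])
plan(604.3,43,31,-1.9)
c=eyes.capture('scene'); im=c['image']; hsv=cv2.cvtColor(im,cv2.COLOR_BGR2HSV)
m=cv2.inRange(hsv,(15,90,50),(35,255,255)); n,l,s,ce=cv2.connectedComponentsWithStats(m)
for i in range(1,n):
    if s[i,4]>30: print(ce[i].round(1),s[i],(ray(c,*ce[i],.024)*1000).round(1))
E
```

```text
t 25.63 pos [0.6038 0.0418 0.093 ] rot [ 3.141e+00 -5.500e-02 -1.000e-03] F [ 0.5  1.5 -1.1] w 0.03
shift [ 0.6 -1.2 62. ] turn [ 0.03  0.05 -0.12] rows>= 1.4873746895763644 0.018304946087010495 j7 -1.01
[42.  20.6] [ 28   0  31  43 489] [-851.2  234.8   24. ]
[70.5 11.6] [ 48   0  61  40 900] [-810.6  362.8   24. ]
[282.2 186.4] [280 181   6  12  55] [586.3  86.   24. ]
[269.3 193.5] [265 188  10  12  92] [570.2  40.7  24. ]
[288.6 205.3] [284 199  10  13 103] [640.9  38.8  24. ]
```

View pics/w19.png

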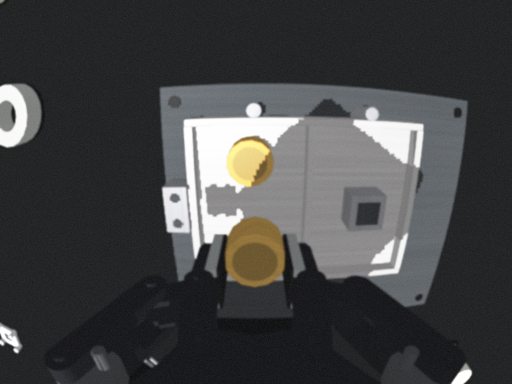

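Emit:
step_arm(xyz=[[1.2,-1,20],[1.2,-1,40],[1.2,-1,52],[1.2,-1,57],[1.2,-1,60],[1.2,-1,62],[1.2,-1,62]], turn=[[0,0,0],[0,0,0],[0,0,0],[0,0,0],[0,0,0],[0,0,0],[0,0,0]], claw=[255,255,255,255,255,255,255])

```text
t: 26.27
position: [0.6048, 0.0446, 0.0312]
tcp_rot: [-3.141, 0.052, 0.001]
force: [-0.6, -0.3, -1.9]
grip_width: 0.0296
```

Emit:
step_arm(xyz=[[0,0,1.2],[0,0,1.2],[0,0,1.2],[0,0,1.2],[0,0,1.2],[0,0,1.2],[0,0,-30],[0,0,-60],[0,0,-60]], turn=[[0,0,0],[0,0,0],[0,0,0],[0,0,0],[0,0,0],[0,0,0],[0,0,0],[0,0,0],[0,0,0]], claw=[255,255,135,115,115,115,115,115,115])

```text
t: 27.02
position: [0.6068, 0.0439, 0.0959]
tcp_rot: [-3.141, 0.053, -0.007]
force: [0.0, 0.6, 1.1]
grip_width: 0.0471
```

```bash
python3 - <<'E'
from h import *
c=eyes.capture('wrist');cv2.imwrite('pics/w20.png',c['image'])
plan(609.5,-365,90,-1.9)
E
```

```text
t 27.07 pos [0.6061 0.0445 0.0937] rot [-3.14   0.052 -0.005] F [ 0.1  0.4 -0.3] w 0.0468
shift [ 16.9 409.2   3.4] turn [-0.04 -0.16  0.01] rows>= 9.821224701959853 0.02374158411691067 j7 -1.01
```

View pics/w20.png

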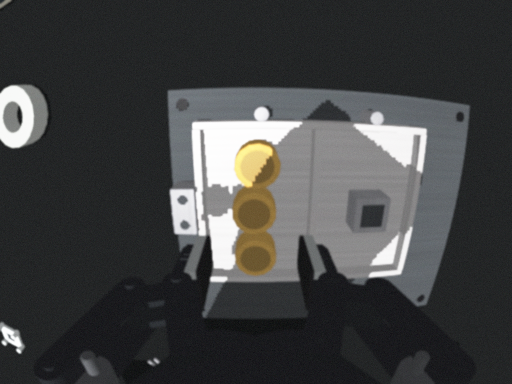

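All three discs are in the round well, at u≈255 and v≈163, 210 and 252. I move above the button, out of the view, closing the claw, and then check everything.

Emit:
step_arm(xyz=[[2,40,0],[4,80,0],[6,120,0],[8,160,0],[10,200,0],[12,240,0],[13,280,0],[15,320,0],[16,360,0],[17,400,0]], turn=[[0,0,0],[0,0,0],[0,0,0],[0,0,0],[0,0,0],[0,0,0],[0,0,0],[0,0,0],[0,0,0],[0,0,0]], claw=[115,115,115,115,160,200,255,255,255,255])

```text
t: 27.9
position: [0.6094, -0.3575, 0.0926]
tcp_rot: [-3.14, 0.052, -0.004]
force: [1.1, -0.0, -0.8]
grip_width: -0.0001
```

```bash
python3 trayfit.py; python3 - <<'E'
from h import *
o=obs()
c=eyes.capture('wrist');cv2.imwrite('pics/w21.png',c['image'])
c=eyes.capture('top');cv2.imwrite('pics/t21.png',cv2.resize(c['image'],None,fx=1.5,fy=1.5))
cv2.imwrite('pics/t21z.png',cv2.resize(c['image'][140:235,215:345],None,fx=6,fy=6,interpolation=0))
W=cloud(c);H=W[...,2]
m=((H>0.0255)&(H<.05)).astype(np.uint8); m[:150]=0;m[225:]=0;m[:,:215]=0;m[:,325:]=0
n,l,s,ce=cv2.connectedComponentsWithStats(m)
C=np.array([603,.8]);a=np.radians(-1.9);ex=np.array([np.cos(a),np.sin(a)]);ey=np.array([-ex[1],ex[0]])
for i in range(1,n):
    if s[i,4]>12:
        k=l==i;p=ray(c,*ce[i],.032)[:2]*1000-C;print(s[i,4],'home',(p@ex).round(1),(p@ey).round(1),'h',np.median(H[k]).round(4),np.percentile(H[k],95).round(4))
E
```

```text
tray+y OpenCV(4.12.0) /io/opencv/modules/imgproc/src/linefit.cpp:618: error: (-215:Assertion failed) npoints2 >= 0 || npoints3 >= 0 in function 'fitLine'

tray-y OpenCV(4.12.0) /io/opencv/modules/imgproc/src/linefit.cpp:618: error: (-215:Assertion failed) npoints2 >= 0 || npoints3 >= 0 in function 'fitLine'

tray-x OpenCV(4.12.0) /io/opencv/modules/imgproc/src/linefit.cpp:618: error: (-215:Assertion failed) npoints2 >= 0 || npoints3 >= 0 in function 'fitLine'

tray+x OpenCV(4.12.0) /io/opencv/modules/imgproc/src/linefit.cpp:618: error: (-215:Assertion failed) npoints2 >= 0 || npoints3 >= 0 in function 'fitLine'

slab+x OpenCV(4.12.0) /io/opencv/modules/imgproc/src/linefit.cpp:618: error: (-215:Assertion failed) npoints2 >= 0 || npoints3 >= 0 in function 'fitLine'

slab-y OpenCV(4.12.0) /io/opencv/modules/imgproc/src/linefit.cpp:618: error: (-215:Assertion failed) npoints2 >= 0 || npoints3 >= 0 in function 'fitLine'

slab+y [ 77.9  114.91] ang -2.05 1
slab-x OpenCV(4.12.0) /io/opencv/modules/imgproc/src/linefit.cpp:618: error: (-215:Assertion failed) npoints2 >= 0 || npoints3 >= 0 in function 'fitLine'

t 27.95 pos [ 0.6064 -0.3666  0.0933] rot [ 3.137e+00 -6.300e-02  3.000e-03] F [-8.8 -4.4  0.5] w 0.0
```

View pics/t21.png

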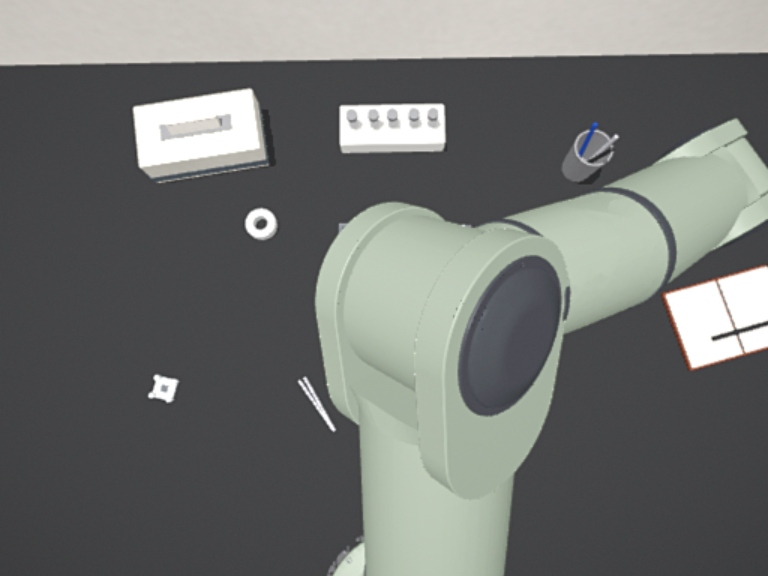

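View pics/t21z.png

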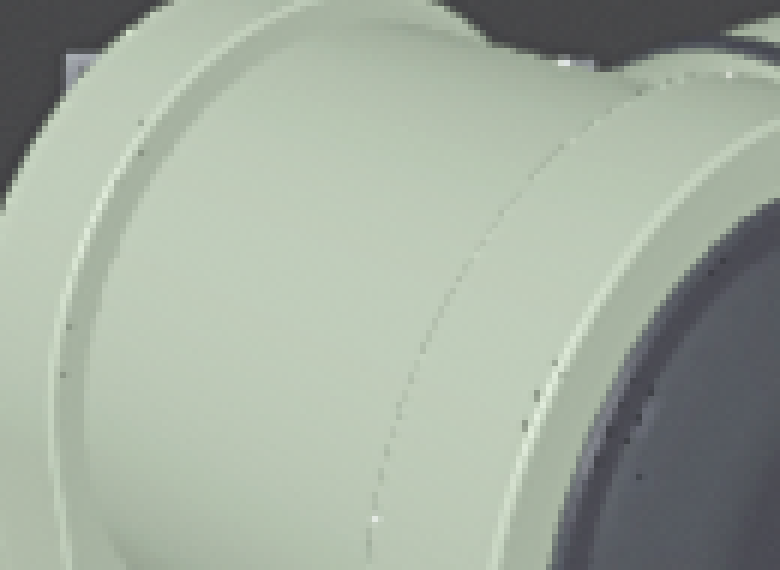

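View pics/w21.png

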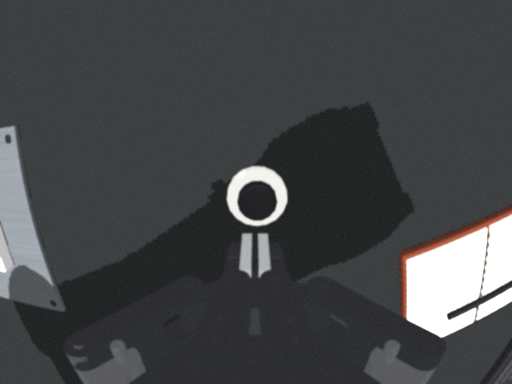

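The elbow hides the stage from the top camera, so I use the scene camera.

```bash
python3 - <<'E'
from h import *
o=obs(); print(np.round(o['joint_pos'],2))
c=eyes.capture('scene');im=c['image']
cv2.imwrite('pics/s21.png',im)
cv2.imwrite('pics/s21z.png',cv2.resize(im[160:270,200:325],None,fx=5,fy=5,interpolation=2))
o=bot.get_obs(); w=eyes.capture('wrist')
g=cv2.cvtColor(w['image'],cv2.COLOR_BGR2GRAY)
m=((g<60)).astype(np.uint8); sub=np.zeros_like(m); sub[178:224,234:284]=m[178:224,234:284]
n,l,s,ce=cv2.connectedComponentsWithStats(sub)
for i in range(1,n):
    if s[i,4]>200: print(s[i],ce[i],(wray(w,o,*ce[i],.022)*1000).round(1))
E
```

```text
t 28.05 pos [ 0.6079 -0.3597  0.0926] rot [ 3.141e+00 -6.000e-02  3.000e-03] F [-0.2  1.3  0.2] w 0.0001
[ 0.    1.01  0.84  1.5  -0.83  1.02 -0.55]
[234 178  16  46 365] [238.03013699 201.94246575] [ 615.7 -344.9   22. ]
[ 252  185   32   37 1003] [268.64705882 203.17148554] [ 614. -367.   22.]
```

View pics/s21z.png

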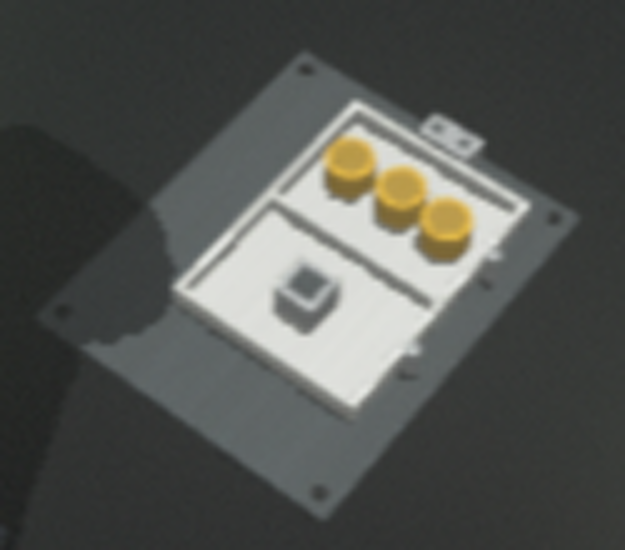

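View pics/s21.png

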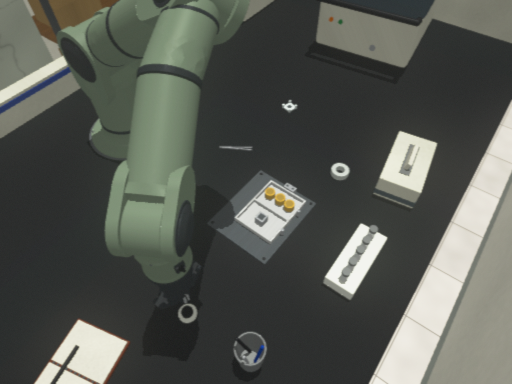

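Everything is flat in the right wells and no other samples are visible. Now a quick numeric tray check from the scene camera, and the button.

```bash
python3 - <<'E'
from trayfit import *
c=eyes.capture('scene')
C=np.array([602.9,.5]); a=np.radians(-1.9); ex=np.array([np.cos(a),np.sin(a)]); ey=np.array([-ex[1],ex[0]])
w=lambda x,y: C+x*ex+y*ey
h=lambda p: np.array([(p-C)@ex,(p-C)@ey]).round(2)
for n,A,B,z,th in [('tray+y',(-65,87.5),(20,87.5),.022,120),('tray-x',(-65,-87.5),(-65,87.5),.022,120),('tray+x',(65,87.5),(65,-87.5),.022,120),
  ('tray-y',(-65,-87.5),(65,-87.5),.022,120),('slab+x',(88.5,109.5),(88.5,-144.5),.006,75),('slab+y',(-123.5,109.5),(88.5,109.5),.006,75),('slab-y',(88.5,-144.5),(-60,-144.5),.006,75)]:
    A,B=w(*B),w(*A)
    try: p,an,k=edge(c,A,B,z,th,half=7); print(n,h(p),'ang',round((an+1.9+45)%90-45,2),k)
    except Exception as e: print(n,'fail')
o=bot.get_obs(); wr=eyes.capture('wrist'); 
cv2.imwrite('pics/w22.png',cv2.resize(wr['image'][140:300,180:340],None,fx=4,fy=4))
plan(610.5,-365,50,-1.9)
E
```

```text
tray+y [-41.72  88.81] ang 0.7 21
tray-x [-66.78  -8.88] ang 0.14 39
tray+x [ 69.09 -10.1 ] ang 0.37 32
tray-y [ 13.5  -92.64] ang 0.16 37
slab+x [ 90.11 -18.18] ang 0.04 39
slab+y [  7.94 108.13] ang -0.09 29
slab-y [  -1.17 -146.31] ang -0.09 40
t 28.25 pos [ 0.6104 -0.3543  0.0929] rot [-3.14   0.049 -0.004] F [0.4 0.5 0.5] w 0.0002
shift [ 0.4 10.8 42.9] turn [-0.1  -0.15  0.1 ] rows>= 1.0609594646907603 0.027803753171746434 j7 -0.55
```

View pics/w22.png

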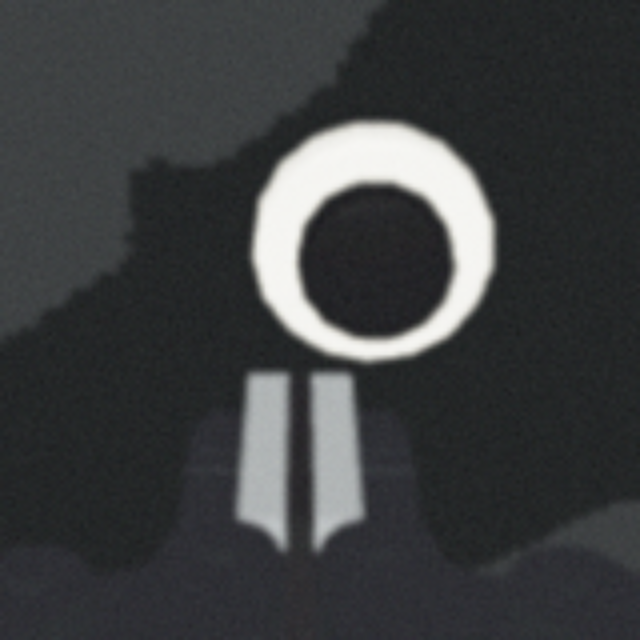

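```bash
python3 - <<'E'
from h import *
o=bot.get_obs(); w=eyes.capture('wrist')
print((wray(w,o,274.1,204.9,.023)*1000).round(1))
plan(610.5,-365,50,-1.9)
E
```

```text
[ 614.3 -368.1   23. ]
t 28.3 pos [ 0.6105 -0.3542  0.0931] rot [-3.14   0.049 -0.004] F [-0.9  1.1  0.4] w 0.0002
shift [ 0.2 10.8 43.1] turn [-0.09 -0.15  0.11] rows>= 1.0656921271176703 0.029358013945474406 j7 -0.55
```

Estimates range over (609-614, -364 to -368), so I use (611.5,-366). The cap's 15 mm radius covers the spread.

Emit:
step_arm(xyz=[[1,12,20],[1,12,43],[1,12,46],[1,12,46]], turn=[[0,0,0],[0,0,0],[0,0,0],[0,0,0]], claw=[255,255,255,255])

```text
t: 28.63
position: [0.611, -0.3648, 0.046]
tcp_rot: [-3.138, 0.047, -0.001]
force: [-0.9, -0.4, 0.0]
grip_width: 0.0002
```

Emit:
step_arm(xyz=[[0,0,4],[0,0,8],[0,0,8]], turn=[[0,0,0],[0,0,0],[0,0,0]], claw=[255,255,255])

```text
t: 28.88
position: [0.6113, -0.3642, 0.0381]
tcp_rot: [-3.138, 0.046, -0.002]
force: [0.3, 1.2, 0.1]
grip_width: 0.0002
```

Emit:
step_arm(xyz=[[0,0,2],[0,0,4],[0,0,4]], turn=[[0,0,0],[0,0,0],[0,0,0]], claw=[255,255,255])

```text
t: 29.13
position: [0.6117, -0.3642, 0.0342]
tcp_rot: [-3.138, 0.046, -0.003]
force: [0.6, 0.8, 1.7]
grip_width: 0.0003
```

Emit:
step_arm(xyz=[[0,0,2],[0,0,3],[0,0,3]], turn=[[0,0,0],[0,0,0],[0,0,0]], claw=[255,255,255])

```text
t: 29.38
position: [0.6117, -0.3642, 0.0312]
tcp_rot: [-3.139, 0.046, -0.003]
force: [0.4, 0.7, 4.3]
grip_width: -0.0002
```

Emit:
step_arm(xyz=[[0,0,1.5],[0,0,1.5],[0,0,1.5]], turn=[[0,0,0],[0,0,0],[0,0,0]], claw=[255,255,255])

```text
t: 29.63
position: [0.6118, -0.3643, 0.0301]
tcp_rot: [-3.139, 0.046, -0.003]
force: [-1.0, 1.9, 8.5]
grip_width: -0.0001
```

Emit:
step_arm(xyz=[[0,0,1.5],[0,0,1.5],[0,0,1.5]], turn=[[0,0,0],[0,0,0],[0,0,0]], claw=[255,255,255])

```text
t: 29.88
position: [0.6119, -0.3644, 0.0299]
tcp_rot: [-3.138, 0.046, -0.004]
force: [-5.9, 6.5, 22.4]
grip_width: -0.0
```

The button has bottomed out (22 N, no further travel). I retreat up and clear, then do a final check.

Emit:
step_arm(xyz=[[0,0,-10],[0,0,-50],[0,0,-90],[0,0,-130],[0,0,-150],[0,0,-150]], turn=[[0,0,0],[0,0,0],[0,0,0],[0,0,0],[0,0,0],[0,0,0]], claw=[255,255,255,255,255,255])

```text
t: 30.38
position: [0.6125, -0.3663, 0.1852]
tcp_rot: [3.141, -0.046, 0.012]
force: [0.2, -0.5, -0.2]
grip_width: -0.0003
```

```bash
python3 - <<'E'
from h import *
obs()
c=eyes.capture('scene');im=c['image']
cv2.imwrite('pics/s25.png',cv2.resize(im[90:330,110:360],None,fx=2.4,fy=2.4,interpolation=2))
M,t=w2c(c)
W=cloud(c);H=W[...,2]
hsv=cv2.cvtColor(im,cv2.COLOR_BGR2HSV)
m=cv2.inRange(hsv,(15,90,50),(35,255,255));m[:150]=0; n,l,s,ce=cv2.connectedComponentsWithStats(m)
C=np.array([602.9,.5]);a=np.radians(-1.9);ex=np.array([np.cos(a),np.sin(a)]);ey=np.array([-ex[1],ex[0]])
for i in range(1,n):
    if s[i,4]>30:
        k=l==i;p=ray(c,*ce[i],.024)[:2]*1000-C;print(s[i,4],'home',(p@ex).round(1),(p@ey).round(1),'top h',np.percentile(H[k],80).round(4))
E
```

```text
t 30.38 pos [ 0.6125 -0.3663  0.1852] rot [ 3.141 -0.046  0.012] F [ 0.2 -0.5 -0.2] w -0.0003
309 home 1.9 41.1 top h 0.0334
```

View pics/s25.png

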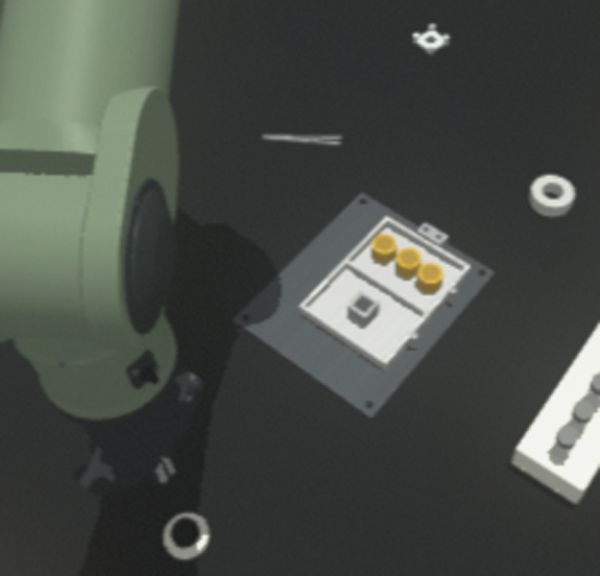

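All four samples are flat in their wells, with tops at about 33 mm (32 expected). The tray is flush, the button is up and nothing is touched. Handing in.

```bash
python3 -c "
from h import *
obs(); print(ticket.sign_off())"
```

```text
t 30.43 pos [ 0.612  -0.3654  0.1824] rot [-3.14   0.046 -0.009] F [-0.3  0.2 -0.4] w -0.0
the job is handed in; nothing more can be done
None
```

I pushed the tray home and loaded the four samples on the bench: three discs in the well next to the end stop and one block in the other. I then pressed the start button to its stop and handed the job in at about 30 s.

- **Tray:** After the pushes, with force rising on the dowels and then the end stop, the top camera put it within about 1 mm and 0.4° of flush. The scene camera gave a similar result after loading. Its edge fits are less reliable because they also pick up the tray's side walls. The top camera could not repeat its check because the arm's elbow hid the stage.
- **Samples:** The final scene picture shows all four flat in their wells. The discs' tops measured 33 mm high, against 32 mm expected.
- **Button:** The press bottomed out at 22 N with no further travel. My estimates of the button's position spread by about 5 mm, well inside the cap. I did not measure its springing back; the last picture shows the finger clear of it.
- **Bystanders:** No contact was seen with any of them. The last picture shows the film roll, holder and tweezers as before. The jar was hidden behind the arm.

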